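Chock the microscope's power unit tight and switch it on

ROBOT

A 7-joint arm with a two-finger parallel gripper is mounted at the origin on the work surface. World frame = base frame: x ahead of the robot, y to its left, z up, the work surface at z = 0. Lengths are in mm, angles in rad, forces in N, time in s.
With the tool pointing down it reaches from about 400 to 850 mm from the base axis. Payload 10.4 kg.
Tool frame: the origin (TCP) lies at the very end of the fingers, on their centre line; the grasp point (between the pads) lies 19 mm behind it; z points along the fingers, y is the direction in which the jaws open and shut (so a half turn about z gives the same grasp; the last joint's range is limited). The gripper opens to 85 mm and grips with 20 to 120 N. Pads are 22 mm wide; open, the fingers measure 114 mm over their backs; the gripper's body (76 mm by 85 mm) begins 54 mm behind the grasp point. The pads swing forward as they close: fully open they stand 13 mm farther back than shut.
Start: joints at [-1.282, 0.332, -0.065, 1.46, 0.022, 1.35, -0.088], TCP at [191.72, 594.891, 231.338] pointing down, gripper open.
Joint ranges: [-2.6, 2.6], [-0.5, 2.12], [-1.47, 1.34], [0.16, 2.42], [-1.27, 4.41], [0.06, 2.06], [-2.6, 2.6]. Speed limits (rad/s): [2.22, 2.22, 2.79, 2.79, 3.14, 3.14, 3.14].

INTERFACE

Orientations are given as a rotation vector (axis times angle).
In Python, from workcell import bot gives the robot as it stands.
- The arm moves only by the tool move_arm, never from a script. Its arguments are lists of equal length, an entry for each row: "offset": the shift along the tool's x, y, z in cm, a list of three; "rot": the turn, a rotation vector about the tool's x, y, z in rad, a list of three. A call has 1 to 10 rows; each row shifts and turns the pose as measured when the row begins, along the tool's axes as they then stand; what a row does not reach is not made up. A row lasts 1/8 s, in which the tool goes at most 62.5 mm and 10.7 degrees, less where a joint would pass 70% of its speed; a pose out of reach is approached as far as the arm can. A call with a gripper value outside its range is refused whole. "claw" is the closure, from -1 (fully open) to 1 (shut), set as the call begins (left out, the last holds). The fingers move at their own pace and stop on an object; "squeeze" is the grip in N (left out, the last holds). Time passes only in rows, so rows that do not move let the fingers close. It gives the time, the measured TCP pose, the force and the opening at its end, in the units of the state.
- bot.get_state(): the state, without advancing time (a new reading comes with each control period).
- bot.get_image(name): name is "scene" or "top"; returns the picture (400x640x3 uint8, blue, green, red); there is no depth.
- bot.calibration(name): a dict with "fx", "fy", "cx", "cy" (pixels), "k1" (the pictures are not rectified: a ray, as slopes to the right and down, at radius r is drawn at 1 + k1 r^2 times it, then the intrinsics apply), "T" (4x4, takes a point from camera to world coordinates). Camera axes: x right, y up, looking along -z (the intrinsics and any distortion apply to the point x, -y, -z); pixel columns grow to the right and rows downward; lengths in mm; the calibration is good to about 2 mm. A picture is of the moment at which its call begins. calibration takes no time and is no camera call.
- bot.close_job(): hands the job in, once; it reports no verdict.
The state is a dict: "time_s": time; "joints": joint angles; "joint_vel": joint speeds; "tau": joint torques, N m; "tool_pos": TCP position; "ee_rot": TCP orientation; "force": force on the tool from outside, world axes, zero at the start; "torque": the same for the moment, N m; "grip_width": finger opening in mm.
Only numpy, scipy, OpenCV 4.12 (cv2) and the standard library are available. Lean on these libraries where they do the work, as an engineer would, in place of code of your own. Each camera call takes 0.05 s, during which the arm holds its last target.

TASK

The microscope's power unit sits loose in its mounting tray. Drive the grey wedge, nose first and lying on the tray floor, into the gap between the unit and the steel fence with a firm push on its butt, until the unit is pressed tight into its rubber buffers by a few millimetres (not crushing them) and stays so when you let go; only then turn the unit's rotary handle from off all the way round to on, and leave the wedge still tight. Leave the jar, the dishes and the tube rack where they are.

Things in the scene. Friction and masses are not known exactly. Their poses are not given: they have to be found in the camera images.
- tray: Aluminium tray fixed to the bench. Origin on the bench under the unit's middle, z up. Its 6 mm base plate reaches 170 mm to -x, 85 mm to +x, 117.5 mm to +y and -y. The power unit stands on it; at the unit's +y side two rubber buffers and a grey wall, at its -y side the steel fence. The wedge is driven from the -x end along +x.
- gap_floor (a point): Point of the tray floor (6 mm above the bench) in the middle of the gap's length, 67.5 mm to the tray's -y; axes as the tray's. The gap between unit and fence is 150 mm long, parallel, and 14 to 22 mm wide at first: the fence (12 mm thick, top 50 mm above the bench, ends level with the unit's) is screwed fast at a place that differs each time and is not reported.
- unit_mouth (a point): Lower front corner of the power unit at the mouth of the gap: the -x end of the unit's -y face, at the level of the tray floor (6 mm above the bench). Axes as the tray's; moves with the unit. The gap lies on its -y side and runs along +x.
- unit (a joint): How far (m) the white unit (150 x 120 mm, top 56 mm above the bench) is pushed to the tray's +y into its buffers: 0 loose, hard stop 0.010. Buffers push back 3 N at 0, then 1.5 N more per mm. Tight: over 0.0015, best 0.003 to 0.006; over 0.008 crushes them. The wedge needs a push of about 0.7 to 1.5 times the buffer force, about 6 to 14 N.
- handle (a joint): Angle (rad) of the black handle on the unit: 0 = off, lever along the tray's +y; 1.571 = on, lever along the tray's -x; turns anticlockwise seen from above, hard stops at both. A stiff spring detent holds it at both ends: 0.8 to 1 Nm (about 15 N at 65 mm) turns it; past the middle it is drawn on to the other end, and friction may leave it short unless it is followed home to the stop.
- handle_hub (a point): Point on the handle's vertical turning axis at half the lever's height, 81 mm above the bench. Axes as the tray's.
- handle_grip (a point): Point on the lever's middle line, 65 mm from the turning axis, at half its height; x outward along the lever, z up. The lever is a bar 22 mm wide, 34 mm high (64 to 98 mm above the bench, 8 mm above the unit's top), reaching 85 mm from the axis; the hub is 44 mm in diameter.
- wedge: Loose grey plastic wedge, 135 mm long, 40 mm high, 0.13 kg, lying so that it tapers in plan. Origin: underside, mid-length; x to the thin nose (x = 67.5 mm), z up. Flat side at y = -15 mm all along, goes to the fence. Other side at y = 15 mm on the head (35 mm long, parallel, 30 mm thick: hold here, or push its butt), then slants to y = -7 mm at the nose (8 mm thick).
- jar: Bystander: glass jar with a white cap, 60 mm in diameter, 85 mm high; origin under its middle.
- dishes: Bystander: stack of three clear dishes, 88 mm in diameter, 47 mm high; origin under its middle.
- tube_rack: Bystander: white rack of capped tubes, 75 x 140 mm, 94 mm high; origin under its middle.
Things that resemble listed ones, but are neither listed nor needed, are in the scene too. What is meant by the wedge is not purple, and is the smaller of those in its own colour.

How it is judged (in metres and radians):
On the way, in this order (a step that is already met when the one before it is completed fails the run):
1. the wedge, let go, holds the unit pressed at least 1.5 mm into its buffers while the handle is still off (value of joint unit above 0.0015 m and x of wedge in the frame of unit_mouth between -0.045 and 0.036 m and y of wedge in the frame of unit_mouth between -0.024 and 0.007 m and z of wedge in the frame of tray below 0.016 m and angle between the x axis of wedge and the x axis of tray, either way round below 0.2 rad and angle between wedge's own z axis and vertical below 0.12 rad and contact force between the fingers and wedge below 0.1 N and value of joint handle below 0.2 rad), for 0.3 s.
2. the handle is turned fully on (value of joint handle above 1.49 rad), for 0.2 s.
At the end, for the whole second after the job is handed in: The wedge lies level on the tray floor, let go and still, within 0.2 rad of the tray's x, its middle 45 mm before to 36 mm past the gap's mouth; the unit is pressed more than 1.5 mm into its buffers; the handle is within 0.08 rad of its on stop (value of joint unit above 0.0015 m and x of wedge in the frame of unit_mouth between -0.045 and 0.036 m and y of wedge in the frame of unit_mouth between -0.024 and 0.007 m and z of wedge in the frame of tray below 0.016 m and angle between the x axis of wedge and the x axis of tray, either way round below 0.2 rad and angle between wedge's own z axis and vertical below 0.12 rad and contact force between the fingers and wedge below 0.1 N and value of joint handle above 1.49 rad and linear speed of wedge below 0.02 m/s); the robot touches nothing.
It fails at once if the buffers are crushed (unit pushed more than 8 mm) (value of joint unit above 0.008 m).
It fails at once if the jar is moved more than 30 mm (distance of jar from where it was at the start of the episode above 0.03 m).
It fails at once if the dishes are moved more than 30 mm (distance of dishes from where it was at the start of the episode above 0.03 m).
It fails at once if the tube rack is moved more than 30 mm (distance of tube_rack from where it was at the start of the episode above 0.03 m).
It also fails if it takes over 72 s, if anything falls off the work surface, if the arm or the gripper's body presses on something with over 40 N, if the wrist force passes 120 N, or if a joint passes its speed limit or range.

## Working session

There is one attempt and no reset: what is moved stays moved. The work goes in short steps, Python scripts to look and compute and a tool call to move; the robot and the scene stay as the last step left them, time stands still between calls to the robot, and variables do not carry over. Pictures are saved under pics/ and viewed, and the job is handed in when it is done.

Besides the shell and the picture viewer there is one more tool, called after "Emit:" by a JSON object that holds its "api" and its "payload". move_arm: Moves the arm, as the interface text tells. Its arguments: {"type":"object","properties":{"offset":{"type":"array"},"rot":{"type":"array"},"claw":{"type":"number"},"squeeze":{"type":"number"}},"required":["offset","rot"]}

```bash
mkdir -p pics; ls
python3 - <<'E'
from workcell import bot
import cv2
for n in("scene","top"):
    cv2.imwrite(f"pics/{n}0.png",bot.get_image(n)); print(n,bot.calibration(n))
print(bot.get_state())
E
```

```text
pics
scene {'fx': 453.47486226202244, 'fy': 453.47486226202244, 'cx': 309.9207372611286, 'cy': 197.53066185898032, 'k1': 0.01387979147928938, 'T': array([[-5.54850617e-01, -4.93222191e-01,  6.69979598e-01,
         1.28448054e+03],
       [ 8.31940224e-01, -3.32842623e-01,  4.43949606e-01,
         5.27775415e+02],
       [ 4.03196929e-03,  8.03708690e-01,  5.95009315e-01,
         7.74211245e+02],
       [ 0.00000000e+00,  0.00000000e+00,  0.00000000e+00,
         1.00000000e+00]])}
top {'fx': 428.26002392065044, 'fy': 428.26002392065044, 'cx': 322.2096277273753, 'cy': 189.07054634981623, 'k1': -0.045326105618469836, 'T': array([[-4.51461693e-03,  9.77708692e-01, -2.09917439e-01,
         2.27042028e+02],
       [-9.99986600e-01, -4.94583895e-03, -1.52933129e-03,
         3.35977086e+01],
       [-2.53345834e-03,  2.09907721e-01,  9.77717920e-01,
         1.45397680e+03],
       [ 0.00000000e+00,  0.00000000e+00,  0.00000000e+00,
         1.00000000e+00]])}
{'time_s': 0.1, 'joints': array([-1.28160829,  0.33280122, -0.06471706,  1.46084249,  0.02158395,
        1.34990319, -0.08851199]), 'joint_vel': array([-0.00246197, -0.00169199,  0.00016601, -0.00116422, -0.00185277,
       -0.00035482, -0.00225216]), 'tau': array([ 2.07497025e-03, -6.26753283e+01,  4.96908033e-02, -3.92431998e+01,
        1.63245300e-02,  6.97814699e-03,  2.44586363e-05]), 'tool_pos': array([191.61177917, 594.55506118, 230.60727638]), 'ee_rot': array([-4.87718903e-01, -3.10334067e+00,  1.96234572e-03]), 'force': array([ 0.18840262, -0.76082074, -0.32458495]), 'torque': array([-0.08063177,  0.04302362,  0.03538843]), 'grip_width': 85.37849996311107}
```

View pics/scene0.png

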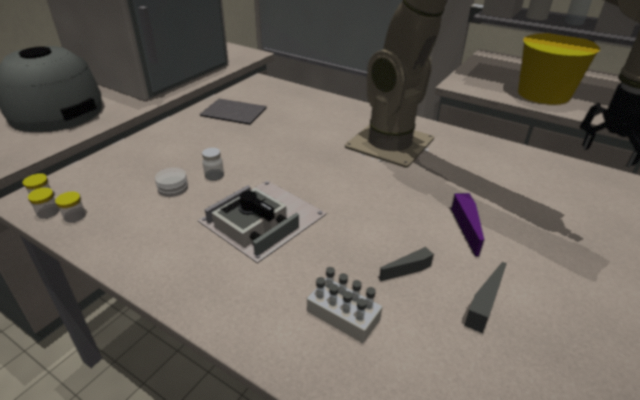

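View pics/top0.png

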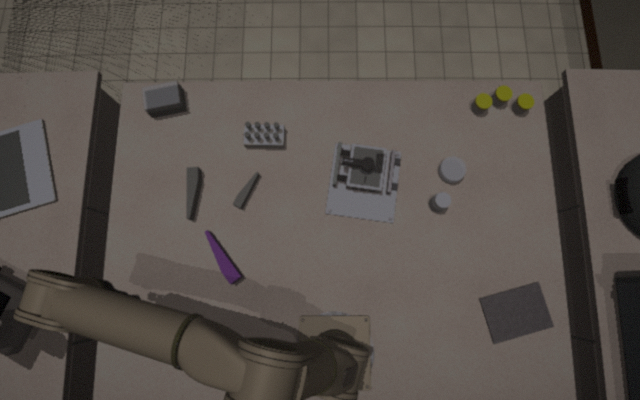

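The wedge is the smaller grey one, at top (246,191) and scene (407,264). The tray is at top (364,182), and a larger grey wedge at (193,192) and the purple one at (223,257) are decoys. Next I'll enlarge the pictures.

```bash
cat > h.py <<'E'
import numpy as np, cv2
from workcell import bot
def cal(n):
    c=bot.calibration(n); K=np.array([[c['fx'],0,c['cx']],[0,c['fy'],c['cy']],[0,0,1.]])
    return K,np.array([c['k1'],0,0,0.]),np.array(c['T'])
F=np.diag([1,-1,-1.])
def ray(n,uv):
    K,d,T=cal(n)
    p=cv2.undistortPoints(np.array(uv,float).reshape(-1,1,2),K,d).reshape(-1,2)
    v=np.c_[p,np.ones(len(p))]@F@T[:3,:3].T
    return T[:3,3],v
def onz(n,uv,z):
    o,v=ray(n,uv); s=(z-o[2])/v[:,2]; return o+s[:,None]*v
def proj(n,P):
    K,d,T=cal(n)
    q=(np.array(P,float).reshape(-1,3)-T[:3,3])@T[:3,:3]@F
    return cv2.projectPoints(q,np.zeros(3),np.zeros(3),K,d)[0].reshape(-1,2)
def crop(n,x0,y0,x1,y1,f,name,im=None,g=2.0):
    im=bot.get_image(n) if im is None else im
    c=cv2.resize(im[y0:y1,x0:x1],None,fx=f,fy=f,interpolation=cv2.INTER_CUBIC)
    c=np.clip(c.astype(float)*g,0,255).astype(np.uint8)
    cv2.imwrite('pics/'+name,c)
E
python3 - <<'E'
from h import *
t=cv2.imread('pics/top0.png');s=cv2.imread('pics/scene0.png')
crop('top',315,130,415,230,6,'t_tray.png',t)
crop('scene',190,170,340,270,5,'s_tray.png',s)
crop('top',170,150,290,240,6,'t_w.png',t)
crop('scene',365,235,515,335,5,'s_w.png',s)
E
```

```text
(no output)
```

View pics/t_tray.png

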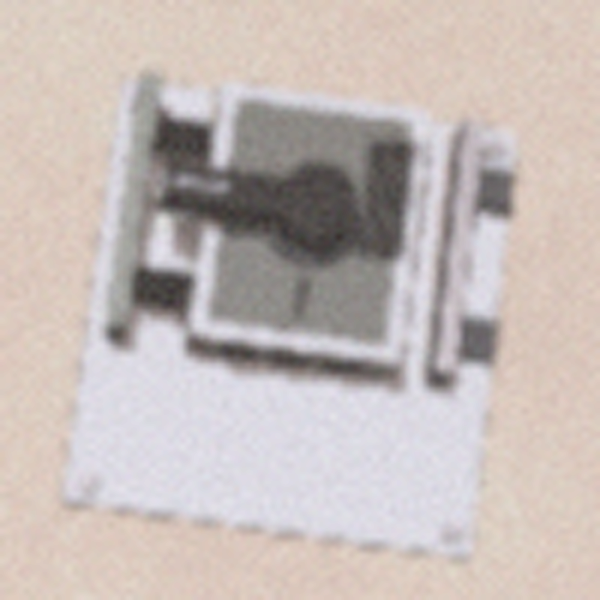

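View pics/s_tray.png

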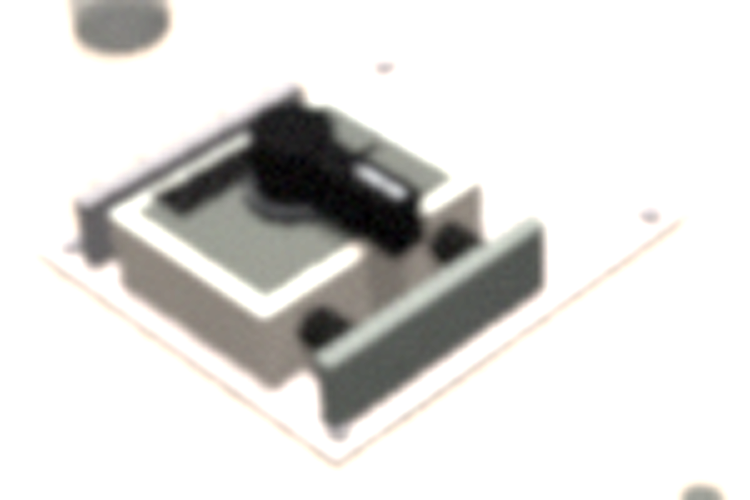

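View pics/t_w.png

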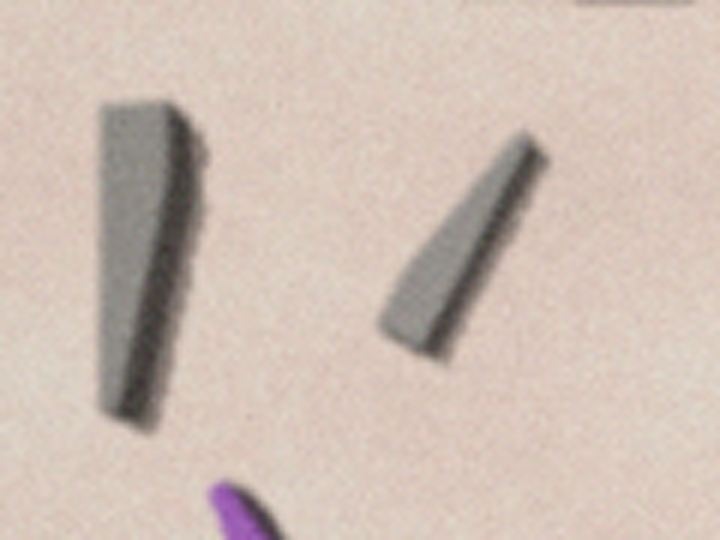

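View pics/s_w.png

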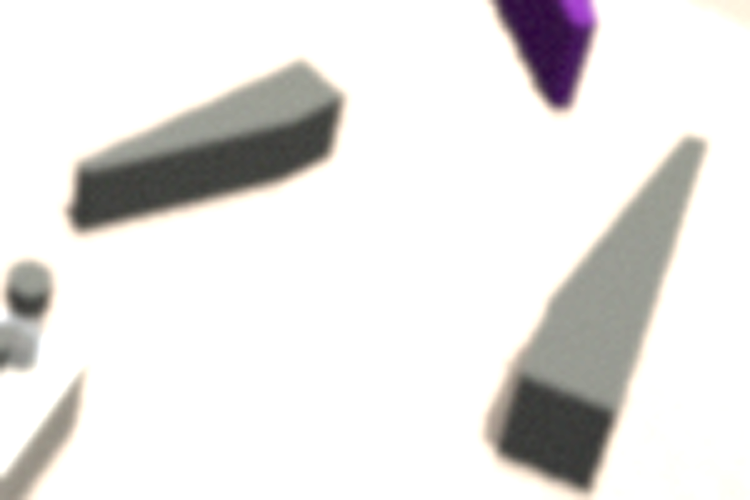

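Run:
```python
from h import *
T=lambda l,x0,y0,f:[( x0+(a+.5)/f-.5, y0+(b+.5)/f-.5) for a,b in l]
t=lambda l:T(l,315,130,6); w=lambda l:T(l,170,150,6); sw=lambda l:T(l,365,235,5); s=lambda l:T(l,190,170,5)
np.set_printoptions(precision=1,suppress=True)
print('plate top: NL BL BR NR',onz('top',t([(130,85),(65,500),(470,555),(516,130)]),6))
print('plate scene L(+x,-y) Bottom(+x+y) R(-x+y)',onz('scene',s([(45,260),(338,463),(682,222)]),6))
print('unit top: (-x+y),( -x -y),(+x-y),(+x+y)',onz('top',t([(188,338),(408,362),(433,112),(218,88)]),56))
print('fence top edge outer/inner -x, +x',onz('top',t([(430,372),(452,378),(478,122),(460,120)]),50))
print('wedge top: nose L, nose R, butt L, buttR, bend',onz('top',w([(520,132),(533,138),(380,322),(430,352),(410,262)]),40))
print('wedge scene: noseL, noseR?, butt..',onz('scene',sw([(78,163),(303,62),(343,97),(300,122)]),40))
print('hub',onz('top',t([(320,212)]),98))
```

```text
plate top: NL BL BR NR [[ 701.8  -14.6    6. ]
 [ 454.5   25.3    6. ]
 [ 421.7 -204.4    6. ]
 [ 673.1 -241.4    6. ]]
plate scene L(+x,-y) Bottom(+x+y) R(-x+y) [[ 673.7 -230.5    6. ]
 [ 705.4   -5.8    6. ]
 [ 457.6   32.5    6. ]]
unit top: (-x+y),( -x -y),(+x-y),(+x+y) [[ 537.6  -43.5   56. ]
 [ 523.3 -165.8   56. ]
 [ 668.5 -185.1   56. ]
 [ 683.3  -63.    56. ]]
fence top edge outer/inner -x, +x [[ 518.8 -178.8   50. ]
 [ 515.3 -190.9   50. ]
 [ 664.4 -211.5   50. ]
 [ 665.6 -201.3   50. ]]
wedge top: nose L, nose R, butt L, buttR, bend [[592.8 260.6  40. ]
 [589.2 253.1  40. ]
 [483.4 336.2  40. ]
 [466.2 307.5  40. ]
 [517.6 320.6  40. ]]
wedge scene: noseL, noseR?, butt.. [[588.7 257.7  40. ]
 [468.9 316.2  40. ]
 [481.1 340.8  40. ]
 [507.9 330.6  40. ]]
hub [[ 598.4 -114.5   98. ]]
```

Run:
```python
from h import *
np.set_printoptions(precision=2,suppress=True)
t=cv2.imread('pics/top0.png');s=cv2.imread('pics/scene0.png')
for nm,im,pts in(('top',t,[(246,186),(270,165),(370,212),(349,215)]),('scene',s,[(415,258),(400,268),(400,290),(290,215)])):
    for x,y in pts: print(nm,(x,y),im[y,x],cv2.cvtColor(im[y:y+1,x:x+1],cv2.COLOR_BGR2HSV)[0,0])
# lit-top mask of wedge in top: between dark side and bench
def prof(im,a,b,n=25):
    a,b=np.array(a,float),np.array(b,float)
    for k in np.linspace(0,1,n):
        p=a+(b-a)*k; c=cv2.getRectSubPix(im,(1,1),tuple(p))[0,0]; print(np.round(p,1),c)
prof(t,(230,186),(262,196))
st=bot.get_state(); from scipy.spatial.transform import Rotation as R
print(R.from_rotvec(st['ee_rot']).as_matrix())
```

```text
top (246, 186) [70 73 75] [18 17 75]
top (270, 165) [ 92  98 109] [ 11  40 109]
top (370, 212) [116 110 113] [135  13 116]
top (349, 215) [109 105 106] [128   9 109]
scene (415, 258) [75 80 78] [42 16 80]
scene (400, 268) [33 35 34] [45 15 35]
scene (400, 290) [133 143 155] [ 14  36 155]
scene (290, 215) [141 146 152] [ 14  18 152]
[230. 186.] [ 95 100 110]
[231.3 186.4] [ 94 101 111]
[232.7 186.8] [ 94 100 110]
[234.  187.2] [ 95 101 110]
[235.3 187.7] [ 93  99 109]
[236.7 188.1] [ 94 100 109]
[238.  188.5] [ 93  99 108]
[239.3 188.9] [ 93  98 107]
[240.7 189.3] [86 90 97]
[242.  189.8] [72 73 78]
[243.3 190.2] [71 73 75]
[244.7 190.6] [69 71 73]
[246. 191.] [70 72 75]
[247.3 191.4] [64 67 69]
[248.7 191.8] [43 45 47]
[250.  192.2] [37 38 43]
[251.3 192.7] [57 59 66]
[252.7 193.1] [78 81 91]
[254.  193.5] [ 93  98 108]
[255.3 193.9] [ 94 100 109]
[256.7 194.3] [ 93 100 109]
[258.  194.8] [ 92 100 110]
[259.3 195.2] [ 96 101 110]
[260.7 195.6] [ 94 100 110]
[262. 196.] [ 96 102 112]
[[-0.95  0.31 -0.  ]
 [ 0.31  0.95 -0.  ]
 [-0.   -0.   -1.  ]]
```

```bash
cat >> h.py <<'E'
def poly(n,im,box,lo,hi,z,f=6,eps=8):
    x0,y0,x1,y1=box
    g=cv2.cvtColor(im[y0:y1,x0:x1],cv2.COLOR_BGR2GRAY)
    g=cv2.resize(g,None,fx=f,fy=f,interpolation=cv2.INTER_CUBIC)
    m=cv2.inRange(g,lo,hi); m=cv2.morphologyEx(m,cv2.MORPH_OPEN,np.ones((2*f-1,2*f-1)))
    c=max(cv2.findContours(m,0,1)[0],key=cv2.contourArea)
    ap=cv2.approxPolyDP(c,eps,True).reshape(-1,2)
    tr=lambda p:(p+.5)/f-.5+[x0,y0]
    return onz(n,tr(ap),z),onz(n,tr(c.reshape(-1,2)),z),tr(ap)
E
python3 - <<'E'
from h import *
np.set_printoptions(precision=1,suppress=True)
t=cv2.imread('pics/top0.png');s=cv2.imread('pics/scene0.png')
for n,im,box,lo,hi in(('top',t,(225,165,275,215),57,87),('scene',s,(370,240,440,290),57,105)):
    P,C,ap=poly(n,im,box,lo,hi,40)
    print(n,P[:,:2].tolist() and P[:,:2], ap.round(1).tolist())
    r=cv2.minAreaRect(C[:,:2].astype(np.float32)); print(r)
E
```

```text
top [[591.6 254.9]
 [587.  267.3]
 [519.3 320.1]
 [485.7 337.4]
 [475.4 334.2]
 [467.4 314.8]] [[257.9, 171.9], [254.2, 173.2], [238.1, 192.8], [232.6, 202.6], [233.4, 205.6], [239.1, 207.9]]
((533.9905395507812, 296.6975402832031), (30.204286575317383, 140.64720153808594), 62.928993225097656)
scene [[479.  339.4]
 [471.3 313.1]
 [583.2 259.7]
 [592.1 260.4]
 [508.2 328.7]
 [484.9 341.6]] [[432.9, 253.2], [423.6, 247.1], [382.1, 266.1], [380.6, 268.6], [423.8, 258.8], [432.9, 255.1]]
((535.4727783203125, 299.7183837890625), (31.589183807373047, 136.24029541015625), 64.26280212402344)
```

Emit:
{"api": "move_arm", "payload": {"offset": [[-4.6, -2.1, 1.2], [-4.6, -2.1, 1.2], [-4.6, -2.1, 1.2], [-4.6, -2.1, 1.2], [-4.6, -2.1, 1.2], [-4.6, -2.1, 1.2], [-4.6, -2.1, 1.2], [-4.6, -2.1, 1.2], [0, 0, 0]], "rot": [[0, 0, 0], [0, 0, 0], [0, 0, 0], [0, 0, 0], [0, 0, 0], [0, 0, 0], [0, 0, 0], [0, 0, 0], [0, 0, 0.148]], "claw": -1}}

```text
time_s: 1.23
tool_pos: [497.4, 311.6, 127.9]
ee_rot: [-0.715, -3.056, 0.009]
force: [-0.5, 0.3, -0.8]
grip_width: 85.4
```

```bash
cat >> h.py <<'E'
from scipy.spatial.transform import Rotation as R
def rem(P,yaw,v=1):
    """P target TCP world, yaw = wedge-like yaw (world yaw of -tool x)"""
    st=bot.get_state(); M=R.from_rotvec(st['ee_rot']).as_matrix()
    d=M.T@(np.array(P,float)-st['tool_pos'])/10
    Y=np.array([[-np.cos(yaw),np.sin(yaw),0],[-np.sin(yaw),-np.cos(yaw),0],[0,0,-1.]])
    Y[:,1]=np.cross(Y[:,2],Y[:,0])
    print('t',st['time_s'],'pos',st['tool_pos'].round(1),'yaw',np.arctan2(-M[1,0],-M[0,0]).round(3),'F',np.round(st['force'],1),'w',round(st['grip_width'],1))
    print('offset cm (current axes)',d.round(2),'rot',R.from_matrix(M.T@Y).as_rotvec().round(3))
E
python3 - <<'E'
from h import *
rem((488.6,320.9,100),-.46)
t=bot.get_image('top');s=bot.get_image('scene')
cv2.imwrite('pics/t1.png',t);cv2.imwrite('pics/s1.png',s)
crop('top',180,130,330,250,5,'t1c.png',t);crop('scene',350,180,500,300,5,'s1c.png',s)
E
```

```text
t 1.225 pos [497.4 311.6 127.9] yaw -0.46 F [-0.5  0.3 -0.8] w 85.4
offset cm (current axes) [1.2  0.46 2.79] rot [-0.006 -0.001  0.   ]
```

View pics/s1c.png

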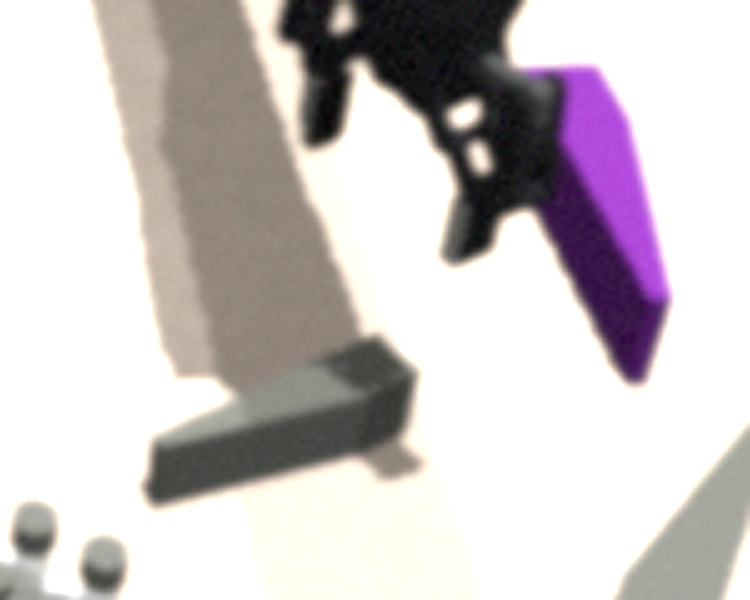

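View pics/t1c.png

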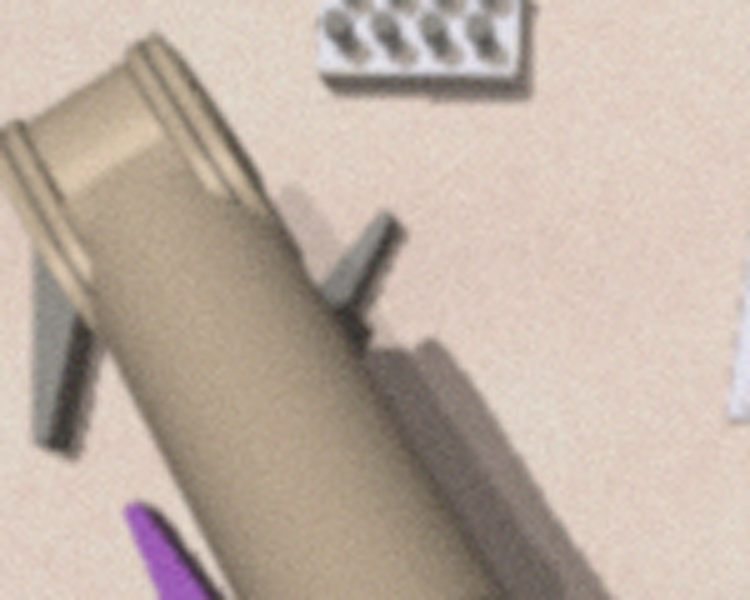

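Run:
```python
from h import *
st=bot.get_state();M=R.from_rotvec(st['ee_rot']).as_matrix();p=st['tool_pos']
for s in(1,-1):
  for e in(42.5,50): print(s,proj('scene',p+M[:,1]*s*e+M[:,2]*-13))
mid=((322+455)/2,(145+262)/2)
print(onz('scene',[(350+388.5/5-.4,180+203.5/5-.4)],141),p)
rem((488.6,320.9,100),-.46)
```

```text
1 [[441.13270813 230.52683057]]
1 [[443.62227579 232.53818862]]
-1 [[414.69357497 209.1600995 ]]
-1 [[412.50659051 207.39218624]]
[[497.09295055 316.01591258 141.        ]] [494.99001849 315.56060705 128.61746668]
t 1.325 pos [495.  315.6 128.6] yaw -0.454 F [-0.8  0.4  0. ] w 85.5
offset cm (current axes) [0.8  0.21 2.86] rot [-0.005 -0.003  0.006]
```

Emit:
{"api": "move_arm", "payload": {"offset": [[0.8, 0.3, 2.8], [0, 0, 3], [0, 0, 0]], "rot": [[0, 0, 0], [0, 0, 0], [0, 0, 0]]}}

```text
time_s: 1.7
tool_pos: [487.0, 324.7, 69.9]
ee_rot: [-0.685, -3.062, 0.004]
force: [-0.2, 0.8, 0.4]
grip_width: 85.1
```

Run:
```python
from h import *
rem((488.9,322,10),-.46)
crop('scene',350,180,500,300,5,'s2c.png')
```

```text
t 1.7 pos [487.  324.7  69.9] yaw -0.44 F [-0.2  0.8  0.4] w 85.1
offset cm (current axes) [-0.31 -0.14  5.99] rot [-0.003 -0.003  0.02 ]
```

View pics/s2c.png

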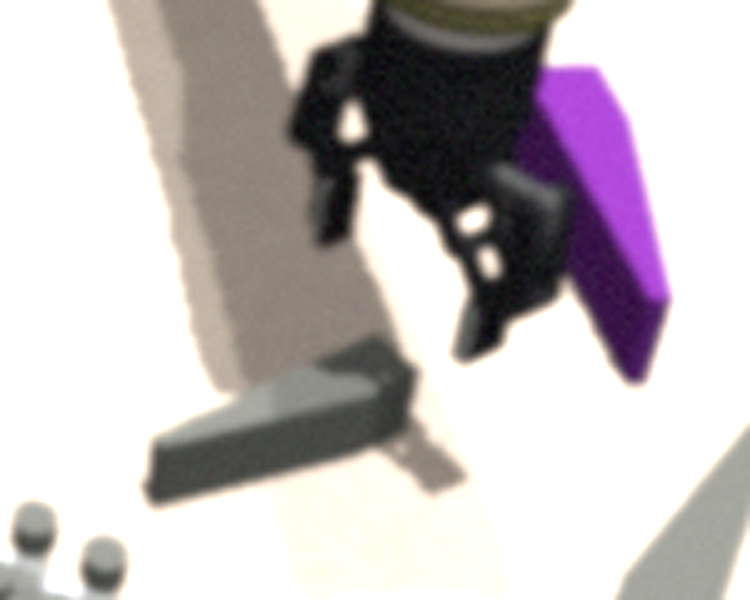

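The open fingers, tips at crop (335,242) and (465,358), are lined up to straddle the wedge head at crop (375,370). I'll descend and grip.

Emit:
{"api": "move_arm", "payload": {"offset": [[-0.3, -0.1, 3], [0, 0, 3], [0, 0, 0]], "rot": [[0, 0, 0.015], [0, 0, 0], [0, 0, 0]]}}

```text
time_s: 2.12
tool_pos: [491.9, 326.7, 15.6]
ee_rot: [0.7, 3.061, 0.009]
force: [0.5, 0.3, 1.1]
grip_width: 85.4
```

Emit:
{"api": "move_arm", "payload": {"offset": [[0, 0, 0], [0, 0, 0], [0, 0, 0], [0, 0, 0], [0, 0, 0]], "rot": [[0, 0, 0], [0, 0, 0], [0, 0, 0], [0, 0, 0], [0, 0, 0]], "claw": 1, "squeeze": 40}}

```text
time_s: 2.75
tool_pos: [494.0, 328.7, 21.0]
ee_rot: [0.696, 3.058, 0.018]
force: [-0.3, -0.0, -1.3]
grip_width: 29.2
```

Run:
```python
from h import *
rem((488.9,322,10),-.46)
crop('scene',350,180,500,300,5,'s3c.png')
```

```text
t 2.75 pos [494.  328.7  21. ] yaw -0.448 F [-0.3 -0.  -1.3] w 29.2
offset cm (current axes) [ 0.17 -0.84  1.09] rot [0.012 0.002 0.012]
```

View pics/s3c.png

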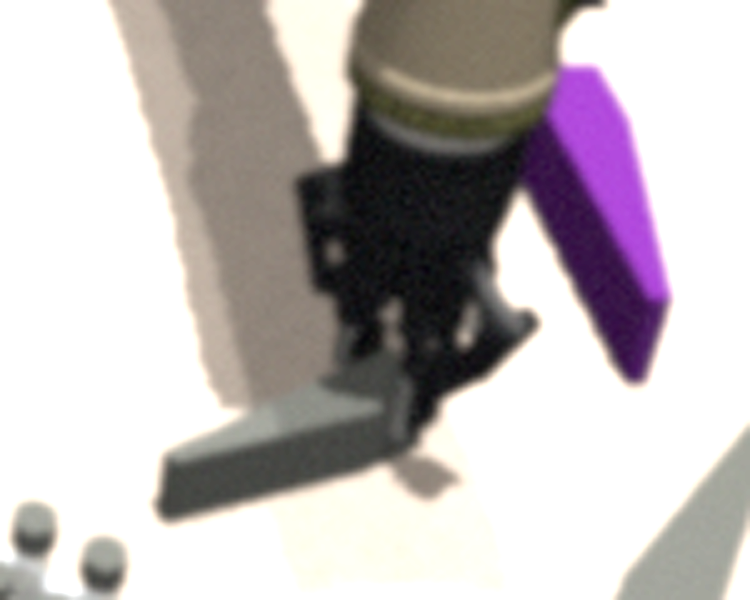

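The grip closed at 29 mm but the tool had drifted up, so the pads are high on the head. I'll open, go lower and regrip.

Emit:
{"api": "move_arm", "payload": {"offset": [[0, 0, 0], [0, 0, 0], [0.2, 0.2, 0.8], [0, 0, 0.5]], "rot": [[0, 0, 0], [0, 0, 0], [0, 0, 0], [0, 0, 0]], "claw": -0.2}}

```text
time_s: 3.3
tool_pos: [493.3, 331.9, 7.4]
ee_rot: [0.696, 3.058, 0.018]
force: [-1.2, 0.1, -0.4]
grip_width: 50.9
```

Run:
```python
from h import *
rem((493,328.7,8),-.46)
```

```text
t 3.3 pos [493.3 331.9   7.4] yaw -0.448 F [-1.2  0.1 -0.4] w 50.9
offset cm (current axes) [-0.11 -0.3  -0.06] rot [0.013 0.003 0.012]
```

Emit:
{"api": "move_arm", "payload": {"offset": [[0, -0.3, 0], [0, 0, 0], [0, 0, 0.1], [0, 0, 0]], "rot": [[0.01, 0, 0.01], [0, 0, 0], [0, 0, 0], [0, 0, 0]], "claw": 1, "squeeze": 40}}

```text
time_s: 3.8
tool_pos: [491.7, 328.9, 7.0]
ee_rot: [0.714, 3.057, 0.001]
force: [-0.1, -0.1, -1.1]
grip_width: 29.8
```

Emit:
{"api": "move_arm", "payload": {"offset": [[0, 0, -2], [0, 0, -4], [0, 0, -4], [0, 0, 0]], "rot": [[0, 0, 0], [0, 0, 0], [0, 0, 0], [0, 0, 0]]}}

```text
time_s: 4.3
tool_pos: [491.7, 328.6, 113.3]
ee_rot: [0.715, 3.056, 0.002]
force: [-0.2, 0.2, -1.9]
grip_width: 29.6
```

Run:
```python
from h import *
rem((493,328.7,110),-.143)
s=bot.get_image('scene')
crop('scene',350,160,500,280,5,'s4c.png',s)
```

```text
t 4.3 pos [491.7 328.6 113.3] yaw -0.459 F [-0.2  0.2 -1.9] w 29.6
offset cm (current axes) [-0.12  0.07  0.33] rot [ 0.001  0.003 -0.316]
```

View pics/s4c.png

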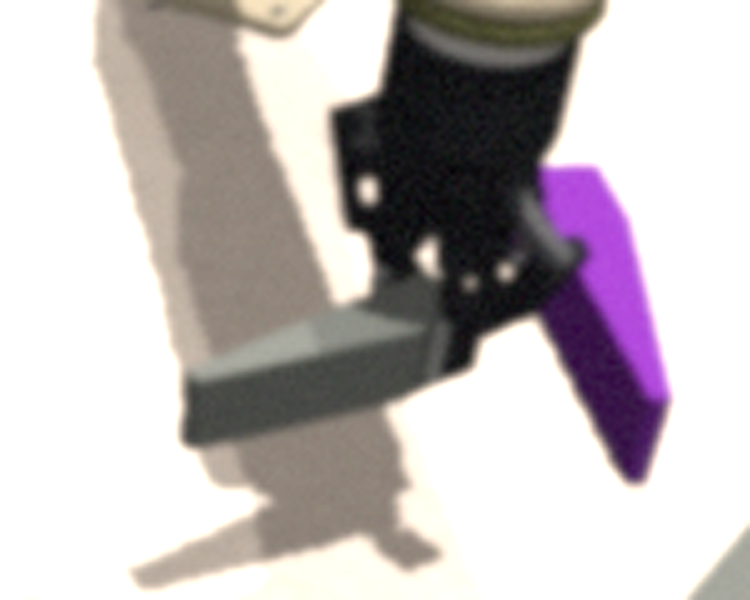

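Run:
```python
from h import *
np.set_printoptions(precision=1,suppress=True)
st=bot.get_state();M=R.from_rotvec(st['ee_rot']).as_matrix()
T=lambda a,b,x0,y0,f:(x0+(a+.5)/f-.5,y0+(b+.5)/f-.5)
for a,b,z in((187,373,146.3),(196,383,146.3),(187,443,106.3)):
    P=onz('scene',[T(a,b,350,160,5)],z)[0]; print(P,(P-st['tool_pos'])@M)
# tray measures both views
t=cv2.imread('pics/top0.png');s=cv2.imread('pics/scene0.png')
crop('scene',195,175,330,270,5.9,'s_tray2.png',s,1.4)
crop('top',320,135,410,225,6.6,'t_tray2.png',t,1.6)
```

```text
[594.6 265.2 146.3] [-121.   -10.3  -34.8]
[598.2 271.1 146.3] [-121.6   -3.4  -34.8]
[592.1 268.6 106.3] [-117.2   -8.3    5.2]
```

View pics/s_tray2.png

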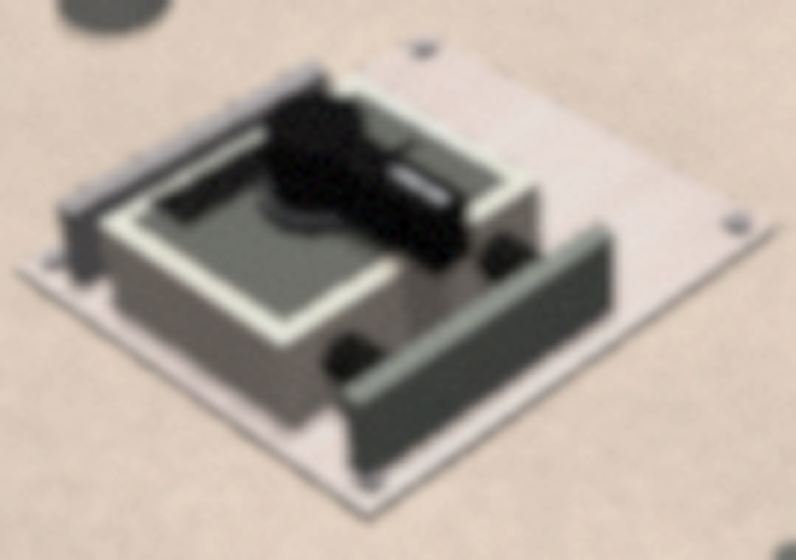

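View pics/t_tray2.png

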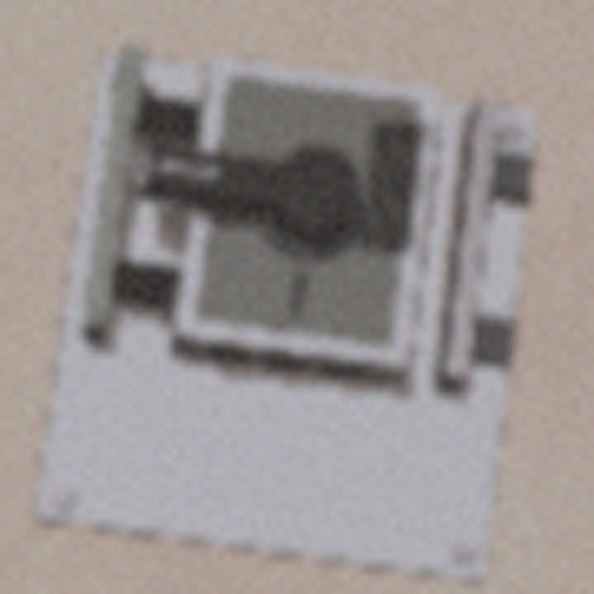

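```bash
cat > tray.py <<'E'
from h import *
np.set_printoptions(precision=1,suppress=True)
S=lambda l:[(195+(a+.5)/5.9-.5,175+(b+.5)/5.9-.5) for a,b in l]
T=lambda l:[(320+(a+.5)/6.6-.5,135+(b+.5)/6.6-.5) for a,b in l]
A=onz('scene',S([(18,268),(368,520),(778,228)]),6)[:,:2]; 
B=onz('top',T([(530,105),(105,50),(38,520),(485,578)]),6)[:,:2]
loc=np.array([[85,-117.5],[85,117.5],[-170,117.5],[-170,-117.5]])
def fit(l,P):
    lc,pc=l.mean(0),P.mean(0); U,_,V=np.linalg.svd((l-lc).T@(P-pc)); Q=V.T@np.diag([1,np.linalg.det(V.T@U.T)])@U.T
    o=pc-Q@lc; return o,np.arctan2(Q[1,0],Q[0,0]),P-(l@Q.T+o)
for nm,l,P in(('plate scene',loc[:3],A),('plate top',loc,B)):
    print(nm,*fit(l,P))
ul=np.array([[75,60],[75,-60],[-75,60],[-75,-60]])
C=onz('scene',S([(282,345),(103,222),(537,185)]),56)[:,:2]; print('unit scene',*fit(ul[:3],C))
D=onz('top',T([(215,58),(440,97),(175,340),(408,362)]),56)[:,:2]; print('unit top',*fit(ul,D))
print('fence inner, top edge z50',onz('top',T([(480,110),(448,375)]),50)[:,:2],'bottom z6',onz('top',T([(468,105),(437,385)]),6)[:,:2])
print('fence outer scene top',onz('scene',S([(65,210),(325,68)]),50)[:,:2])
E
python3 tray.py
```

```text
plate scene [ 604.7 -109. ] -0.14971929990506216 [[-0.8  0.5]
 [ 0.9  0.3]
 [-0.1 -0.8]]
plate top [ 606.6 -113.5] -0.1387711454210871 [[ 1.4  2.5]
 [ 0.7 -3.1]
 [-1.5 -0.9]
 [-0.5  1.4]]
unit scene [ 603.8 -110. ] -0.1605542101652271 [[-1.4 -0.2]
 [-0.9  1.5]
 [ 2.3 -1.3]]
unit top [ 603.3 -114.1] -0.1487899027700961 [[ 0.1 -1.4]
 [-3.7  1.4]
 [-1.1 -0.4]
 [ 4.7  0.5]]
fence inner, top edge z50 [[ 659.7 -204.7]
 [ 519.4 -182.8]] bottom z6 [[ 676.  -205.8]
 [ 523.3 -183.6]]
fence outer scene top [[ 665.3 -205.3]
 [ 518.2 -180.7]]
```

Emit:
{"api": "move_arm", "payload": {"offset": [[0, 0, 0], [0, 0, 0], [0, -5.5, 0], [0, -5.5, 0], [0, -5.5, 0], [0, -5.5, 0], [0, -5.5, 0], [0, -5.5, 0], [0, -5.5, 0], [0, 0, 0]], "rot": [[0, 0, -0.155], [0, 0, -0.155], [0, 0, 0], [0, 0, 0], [0, 0, 0], [0, 0, 0], [0, 0, 0], [0, 0, 0], [0, 0, 0], [0, 0, 0]]}}

```text
time_s: 5.6
tool_pos: [428.5, -66.8, 105.6]
ee_rot: [-0.215, -3.122, 0.011]
force: [0.1, 0.4, -2.1]
grip_width: 29.7
```

Run:
```python
from h import *
rem((426,-147.3,80),-.15)
```

```text
t 5.6 pos [428.5 -66.8 105.6] yaw -0.138 F [ 0.1  0.4 -2.1] w 29.7
offset cm (current axes) [-0.89 -7.99  2.61] rot [-0.008 -0.011  0.012]
```

Emit:
{"api": "move_arm", "payload": {"offset": [[-0.5, -4, 0], [-0.4, -4, 0.8], [0, 0, 0.8], [0, 0, 0]], "rot": [[-0.008, -0.011, 0.012], [0, 0, 0], [0, 0, 0], [0, 0, 0]]}}

```text
time_s: 6.1
tool_pos: [424.3, -146.8, 87.3]
ee_rot: [-0.232, -3.129, -0.001]
force: [-0.3, 0.6, -1.0]
grip_width: 29.2
```

Run:
```python
from h import *
rem((426,-147.3,80),-.15)
s=bot.get_image('scene');t=bot.get_image('top')
rem((426,-147.3,80),-.15)
cv2.imwrite('pics/s5.png',s)
crop('scene',205,140,340,235,5.9,'s5c.png',s,1.5);crop('top',320,135,410,225,6.6,'t5c.png',t,1.6)
```

```text
t 6.1 pos [ 424.3 -146.8   87.3] yaw -0.148 F [-0.3  0.6 -1. ] w 29.2
offset cm (current axes) [-0.17 -0.02  0.73] rot [ 0.    -0.004  0.002]
t 6.2 pos [ 424.9 -146.8   88. ] yaw -0.147 F [-0.8 -0.6 -2.7] w 29.7
offset cm (current axes) [-0.12 -0.03  0.8 ] rot [ 0.001 -0.003  0.003]
```

View pics/s5c.png

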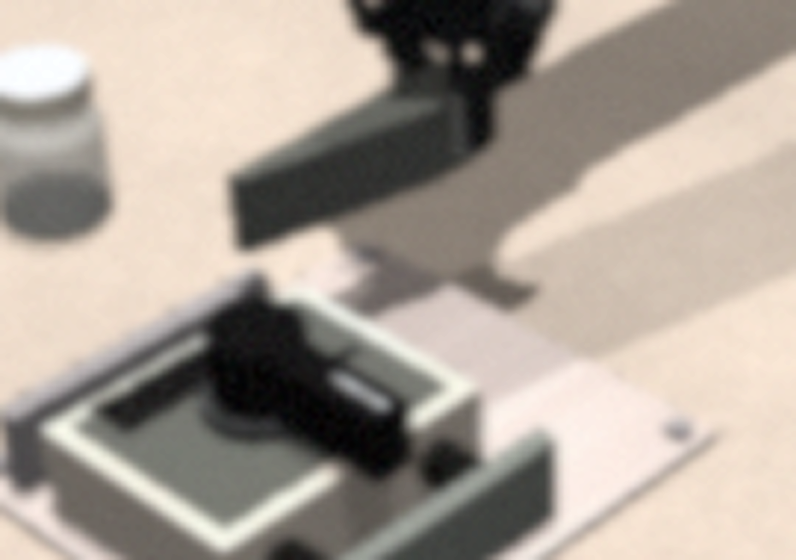

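View pics/t5c.png

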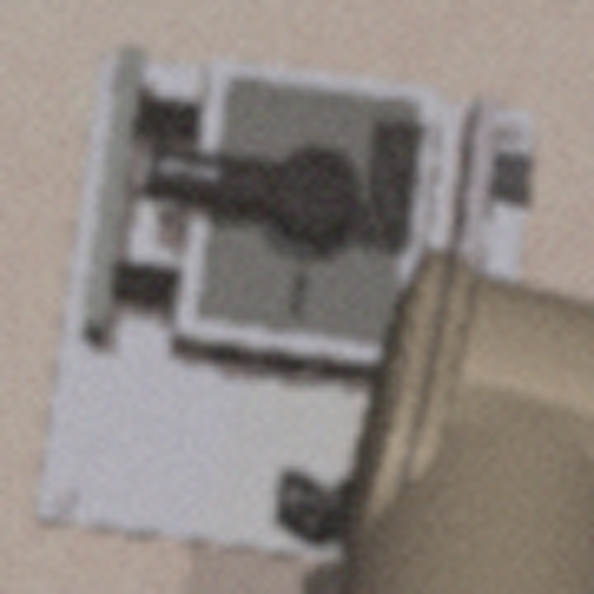

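```bash
cat >> h.py <<'E'
O=np.array([604.5,-111.]);YAW=-.15
def loc(P):
    P=np.atleast_2d(P); d=P[:,:2]-O; c,s=np.cos(YAW),np.sin(YAW)
    return np.c_[c*d[:,0]+s*d[:,1],-s*d[:,0]+c*d[:,1],P[:,2]]
def wor(x,y,z):
    c,s=np.cos(YAW),np.sin(YAW); return (O[0]+c*x-s*y,O[1]+s*x+c*y,z)
E
python3 - <<'E'
from h import *
np.set_printoptions(precision=1,suppress=True)
S=lambda l:[(205+(a+.5)/5.9-.5,140+(b+.5)/5.9-.5) for a,b in l]
print('nose top',loc(onz('scene',S([(230,180),(240,188)]),121)),'bot',loc(onz('scene',S([(240,248)]),81)))
print('head bottom corner',loc(onz('scene',S([(460,88)]),121)))
print('TCP',loc(bot.get_state()['tool_pos']))
print('unit corners',loc(onz('scene',S([(220,545),(40,430),(475,385),(290,292)]),56)),'fence',loc(onz('scene',S([(10,410),(262,273)]),50)))
print(wor(-171,-62.5,60))
E
```

```text
nose top [[-49.1 -68.9 121. ]
 [-47.8 -60.7 121. ]] bot [[-53.  -71.5  81. ]]
head bottom corner [[-174.6  -49.5  121. ]]
TCP [[-172.2  -62.3   88. ]]
unit corners [[ 71.6  55.6  56. ]
 [ 74.2 -59.   56. ]
 [-75.2  56.4  56. ]
 [-67.6 -56.4  56. ]] fence [[ 70.2 -86.6  50. ]
 [-74.4 -84.2  50. ]]
(np.float64(426.0802623933368), np.float64(-147.24427171801716), 60)
```

Emit:
{"api": "move_arm", "payload": {"offset": [[0, 0, 2], [0, 0, 2], [0, 0, 1.5], [0, 0, 0]], "rot": [[0, 0, 0], [0, 0, 0], [0, 0, 0], [0, 0, 0]]}}

```text
time_s: 6.7
tool_pos: [427.3, -143.3, 33.1]
ee_rot: [0.221, 3.133, 0.003]
force: [0.0, 0.4, -0.8]
grip_width: 30.0
```

Run:
```python
from h import *
rem((426,-147.3,14),-.15)
s=bot.get_image('scene')
rem((426,-147.3,14),-.15)
crop('scene',205,140,340,235,5.9,'s6c.png',s,1.5)
```

```text
t 6.7 pos [ 427.3 -143.3   33.1] yaw -0.141 F [ 0.   0.4 -0.8] w 30.0
offset cm (current axes) [ 0.07 -0.42  1.91] rot [0.002 0.    0.009]
t 6.75 pos [ 427.7 -143.4   33.7] yaw -0.141 F [ 0.3 -0.6 -0.8] w 29.3
offset cm (current axes) [ 0.11 -0.41  1.97] rot [0.002 0.001 0.009]
```

View pics/s6c.png

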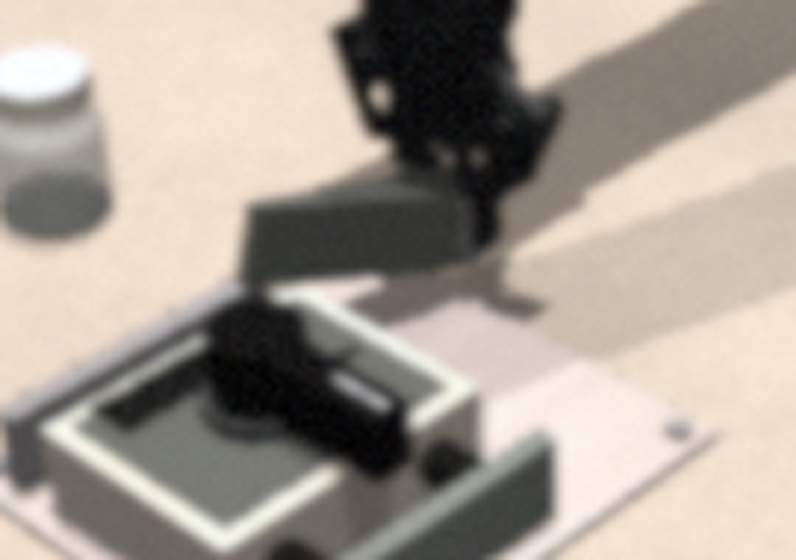

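Run:
```python
from h import *
np.set_printoptions(precision=1,suppress=True)
S=lambda l:[(205+(a+.5)/5.9-.5,140+(b+.5)/5.9-.5) for a,b in l]
for z in(50,56): print(loc(onz('scene',S([(242,283)]),z)), loc(onz('scene',S([(250,203)]),z+39)))
print('TCP',loc(bot.get_state()['tool_pos']))
print('unit -x-y corner, bottom front corner candidates',loc(onz('scene',S([(300,292)]),56)))
print(wor(-205,-64,60)); rem(wor(-205,-64,60),-.15)
```

```text
[[-62.6 -84.9  50. ]] [[-73.2 -86.6  89. ]]
[[-57.3 -78.1  56. ]] [[-67.5 -79.4  95. ]]
TCP [[-170.   -58.5   33.7]]
unit -x-y corner, bottom front corner candidates [[-70.7 -53.   56. ]]
(np.float64(392.237888544801), np.float64(-143.64653183081887), 60)
t 6.75 pos [ 427.7 -143.4   33.7] yaw -0.141 F [ 0.3 -0.6 -0.8] w 29.3
offset cm (current axes) [ 3.5 -0.5 -2.6] rot [0. 0. 0.]
```

Emit:
{"api": "move_arm", "payload": {"offset": [[0, 0, -2], [0, 0, -2], [1.1, -0.4, 0], [0, 0, 0]], "rot": [[0, 0, 0], [0, 0, 0], [0, 0, 0.009], [0, 0, 0]]}}

```text
time_s: 7.25
tool_pos: [415.4, -145.5, 75.4]
ee_rot: [0.235, 3.131, 0.003]
force: [-0.1, -0.1, -2.4]
grip_width: 29.2
```

Run:
```python
from h import *
rem(wor(-181,-62.5,60),-.15)
s=bot.get_image('scene')
crop('scene',205,140,340,235,5.9,'s7c.png',s,1.5)
```

```text
t 7.25 pos [ 415.4 -145.5   75.4] yaw -0.15 F [-0.1 -0.1 -2.4] w 29.2
offset cm (current axes) [-0.08 -0.02  1.54] rot [0.002 0.001 0.   ]
```

View pics/s7c.png

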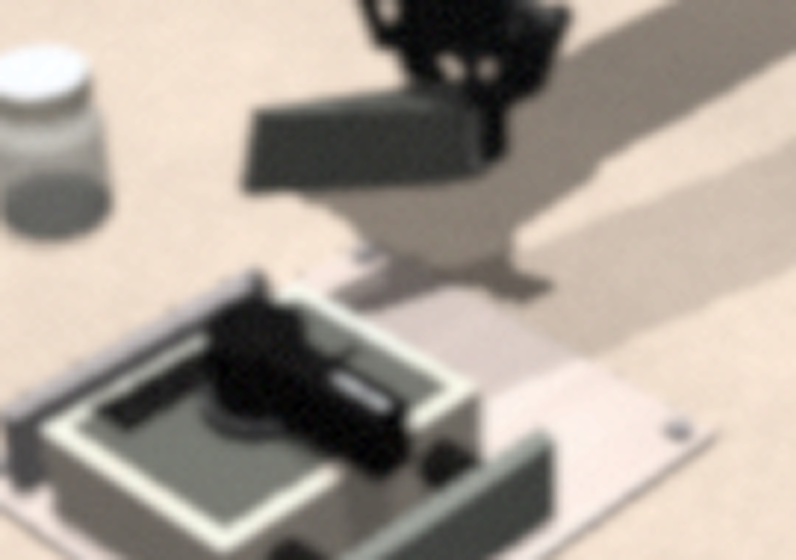

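Run:
```python
from h import *
s=bot.get_image('scene')
x0,y0,f=255,160,14
c=np.clip(cv2.resize(s[y0:y0+42,x0:x0+55],None,fx=f,fy=f,interpolation=cv2.INTER_CUBIC)*1.5,0,255).astype(np.uint8)
c=np.clip(cv2.resize(s[180:222,228:283],None,fx=f,fy=f,interpolation=cv2.INTER_CUBIC).astype(float)*1.6,0,255).astype(np.uint8)
def d(x,y,z,col):
    u=proj('scene',[wor(x,y,z)])[0]; p=(u-[228,180]+.5)*f-.5; print((x,y,z),u.round(1)); cv2.circle(c,tuple(int(v) for v in p),4,col,-1)
d(-75,-60,56,(0,0,255));d(-75,-81,50,(0,255,0));d(-75,-93,50,(255,0,0));d(-40,-60,56,(0,0,255));d(-40,-81,50,(0,255,0));d(-40,-93,50,(255,0,0))
d(-75,-81,6,(0,255,255));d(-75,60,56,(0,0,255))
cv2.imwrite('pics/m.png',c)
```

```text
(-75, -60, 56) [254.9 187.4]
(-75, -81, 50) [249.9 186.2]
(-75, -93, 50) [247.  184.5]
(-40, -60, 56) [245.2 192.9]
(-40, -81, 50) [240.3 191.6]
(-40, -93, 50) [237.4 189.9]
(-75, -81, 6) [251.1 198.9]
(-75, 60, 56) [286.  205.4]
```

View pics/m.png

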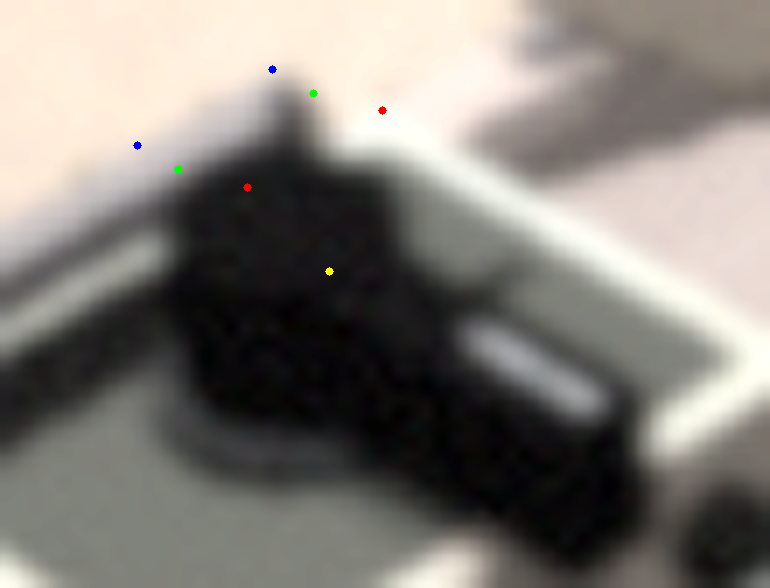

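Emit:
{"api": "move_arm", "payload": {"offset": [[1.9, 0, 0], [0, 0, 2.5], [0, -0.1, 2.5], [0, -0.1, 1], [0, 0, 0]], "rot": [[0, 0, 0], [0, 0, 0], [0, 0, 0], [0, 0, 0], [0, 0, 0]]}}

```text
time_s: 7.98
tool_pos: [396.7, -144.1, 12.6]
ee_rot: [0.233, 3.132, 0.002]
force: [0.4, 0.1, -1.9]
grip_width: 29.7
```

Run:
```python
from h import *
rem(wor(-200,-61,12),-.15)
s=bot.get_image('scene')
crop('scene',205,140,340,235,5.9,'s8c.png',s,1.5)
```

```text
t 7.975 pos [ 396.7 -144.1   12.6] yaw -0.149 F [ 0.4  0.1 -1.9] w 29.7
offset cm (current axes) [-0.05  0.27  0.06] rot [0.001 0.    0.001]
```

View pics/s8c.png

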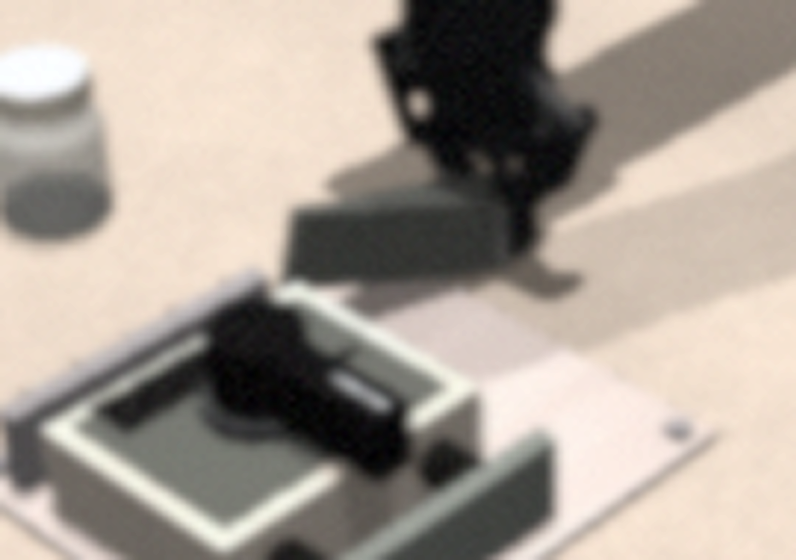

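Emit:
{"api": "move_arm", "payload": {"offset": [[0, 0, 0], [0, 0, 0], [0, 0, 0]], "rot": [[0, 0, 0], [0, 0, 0], [0, 0, 0]], "claw": -0.3}}

```text
time_s: 8.4
tool_pos: [398.8, -144.3, 14.9]
ee_rot: [0.232, 3.128, 0.002]
force: [0.7, -0.2, 0.6]
grip_width: 55.6
```

Run:
```python
from h import *
rem(wor(-200,-61,12),-.15)
s=bot.get_image('scene')
crop('scene',205,140,340,235,5.9,'s9c.png',s,1.5)
```

```text
t 8.4 pos [ 398.8 -144.3   14.9] yaw -0.148 F [ 0.7 -0.2  0.6] w 55.6
offset cm (current axes) [0.16 0.26 0.29] rot [0.002 0.005 0.002]
```

View pics/s9c.png

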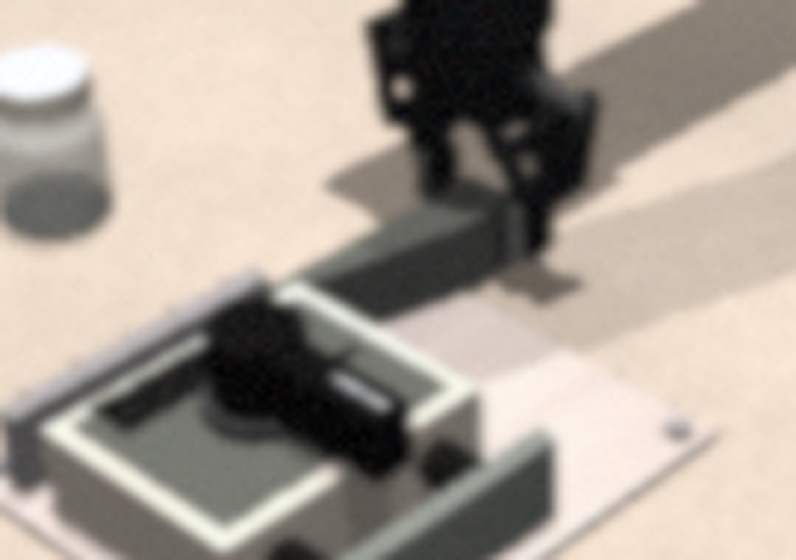

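The wedge now lies flat in front of the mouth. I'll lift away for a clear top view.

Emit:
{"api": "move_arm", "payload": {"offset": [[0, 0, -4], [0, 0, -5], [0, 5, -2], [0, 6, 0], [0, 6, 0], [0, 6, 0], [0, 0, 0]], "rot": [[0, 0, 0], [0, 0, 0], [0, 0, 0], [0, 0, 0], [0, 0, 0], [0, 0, 0], [0, 0, 0]]}}

```text
time_s: 9.32
tool_pos: [434.9, 90.0, 131.7]
ee_rot: [0.238, 3.121, 0.007]
force: [-0.2, -1.1, -0.3]
grip_width: 55.5
```

Run:
```python
from h import *
t=bot.get_image('top');s=bot.get_image('scene')
cv2.imwrite('pics/t10.png',t);cv2.imwrite('pics/s10.png',s)
crop('top',355,155,415,235,8,'t10c.png',t,1.6)
crop('scene',205,150,340,235,5.9,'s10c.png',s,1.5)
rem(wor(-200,-61,60),-.15)
```

```text
t 9.425 pos [434.7  85.9 131.5] yaw -0.157 F [ 0.  -0.3  0.5] w 55.7
offset cm (current axes) [  0.17 -23.06   7.05] rot [ 0.004  0.01  -0.007]
```

View pics/t10c.png

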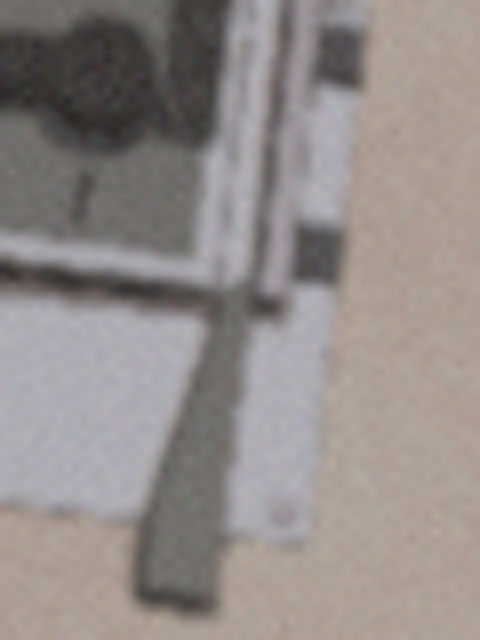

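View pics/s10c.png

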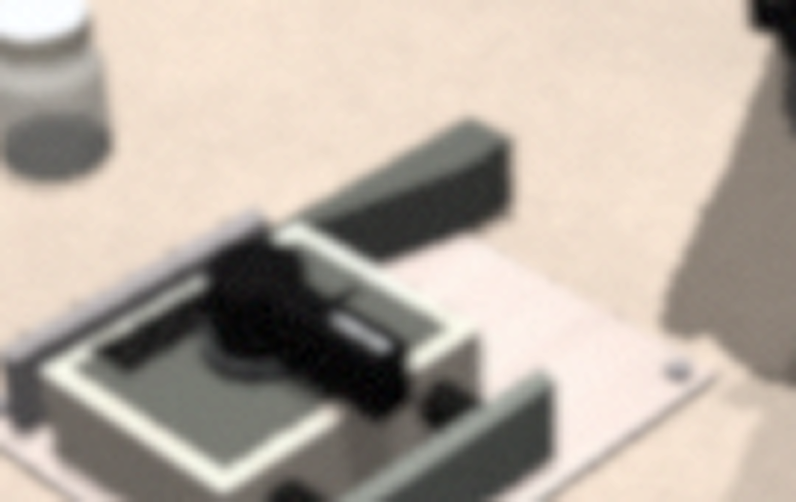

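Run:
```python
import cv2,numpy as np
t=cv2.cvtColor(cv2.imread('pics/t10.png'),cv2.COLOR_BGR2GRAY)
print('cols',list(range(368,402)))
for r in (158,162,166,170,174,178,182,185,188,190,192,196,200,206,212,218,224,228,230,232): print(r,t[r,368:402].tolist())
```

```text
cols [368, 369, 370, 371, 372, 373, 374, 375, 376, 377, 378, 379, 380, 381, 382, 383, 384, 385, 386, 387, 388, 389, 390, 391, 392, 393, 394, 395, 396, 397, 398, 399, 400, 401]
158 [37, 39, 39, 44, 55, 63, 68, 62, 52, 45, 39, 42, 45, 47, 46, 75, 96, 100, 101, 106, 103, 86, 59, 70, 92, 90, 79, 66, 68, 67, 73, 81, 84, 97]
162 [31, 38, 41, 37, 38, 39, 50, 57, 45, 41, 43, 39, 39, 40, 52, 78, 93, 89, 96, 107, 96, 75, 67, 85, 93, 88, 69, 51, 53, 48, 53, 60, 81, 99]
166 [42, 32, 38, 36, 37, 36, 42, 47, 43, 40, 41, 46, 44, 44, 73, 95, 98, 92, 106, 105, 86, 63, 70, 93, 95, 85, 87, 98, 98, 91, 87, 85, 89, 100]
170 [30, 31, 30, 34, 40, 41, 40, 38, 42, 43, 39, 36, 44, 52, 79, 94, 94, 105, 108, 99, 73, 65, 83, 92, 97, 99, 107, 110, 108, 107, 105, 100, 100, 103]
174 [53, 55, 60, 66, 66, 68, 68, 70, 68, 68, 65, 70, 83, 99, 107, 94, 90, 107, 104, 91, 62, 70, 94, 94, 88, 90, 107, 107, 108, 106, 101, 95, 98, 101]
178 [66, 68, 65, 69, 69, 67, 69, 68, 68, 65, 67, 75, 88, 106, 105, 98, 106, 108, 102, 84, 64, 80, 94, 100, 100, 106, 112, 107, 108, 106, 100, 99, 99, 100]
182 [66, 68, 69, 69, 68, 69, 66, 68, 
[... 1479 characters left out ...]
 103, 103, 101, 104, 105, 105, 104, 104, 105, 105]
224 [103, 102, 95, 80, 57, 61, 67, 72, 72, 69, 68, 70, 68, 70, 80, 90, 102, 104, 104, 103, 102, 102, 101, 101, 101, 101, 104, 105, 104, 103, 101, 102, 105, 103]
228 [100, 102, 94, 75, 52, 53, 60, 57, 60, 64, 63, 66, 68, 70, 84, 99, 99, 101, 103, 99, 102, 101, 103, 104, 101, 102, 103, 103, 102, 104, 103, 105, 101, 103]
230 [103, 102, 100, 91, 75, 60, 57, 57, 53, 48, 42, 46, 54, 61, 81, 100, 103, 103, 102, 105, 103, 102, 102, 101, 103, 102, 103, 102, 103, 104, 103, 103, 102, 103]
232 [100, 103, 100, 102, 102, 97, 103, 100, 97, 87, 84, 85, 86, 88, 93, 101, 101, 102, 102, 103, 105, 103, 100, 104, 102, 103, 101, 100, 104, 103, 102, 102, 103, 102]
```

Run:
```python
from h import *
import h
h.O=np.array([605,-113.8])
np.set_printoptions(precision=1,suppress=True)
L=lambda p,z:loc(onz('top',p,z))[:,:2]
print('flat z46',L([(385.6,196),(385,200),(384.1,206),(383.9,212),(383,218),(382.7,224),(382,228)],46))
print('slant',L([(380.6,196),(379,200),(377,206),(374.7,212),(372.8,218),(371,224)],46))
print('butt',L([(376,230.8),(380,231.5)],46),'nose',L([(384,193.5)],46))
print('fence in z50',L([(391,166),(389.9,174),(389.1,178),(388.4,185)],50),'z6',L([(388.8,166),(387.9,174),(387,178),(386.2,185)],6))
print('unit groove z56',L([(385,158),(383.6,174),(382.8,182),(382,188)],56))
print('unit front edge top',L([(370,189.5)],56), 'unit bottom front',L([(372,194)],6))
```

```text
flat z46 [[ -90.   -77.2]
 [-103.8  -76.7]
 [-124.5  -76.1]
 [-144.7  -77.8]
 [-165.2  -77.1]
 [-185.2  -78.5]
 [-198.7  -77.7]]
slant [[ -92.4  -60.5]
 [-106.7  -56.8]
 [-127.9  -52.6]
 [-149.1  -47.4]
 [-170.   -43.6]
 [-190.8  -40.2]]
butt [[-210.8  -59.2]
 [-211.2  -72.6]] nose [[-82.3 -70.9]]
fence in z50 [[ 15.  -83. ]
 [-13.4 -82.4]
 [-27.6 -81.3]
 [-52.  -81.7]] z6 [[ 26.7 -80.8]
 [ -2.4 -80.9]
 [-17.1 -79.4]
 [-42.4 -79.5]]
unit groove z56 [[ 38.2 -59. ]
 [-18.1 -60.7]
 [-46.  -61.2]
 [-66.8 -60.9]]
unit front edge top [[-77.7 -21.8]] unit bottom front [[-81.1 -34.6]]
```

Emit:
{"api": "move_arm", "payload": {"offset": [[0, -5.8, 0], [0, -5.8, 0], [0, -5.8, 0], [0, -5.4, 0], [0, 0, 2], [0, 0, 0]], "rot": [[0, 0, 0], [0, 0, 0], [0, 0, 0], [0, 0, 0], [0, 0, 0], [0, 0, 0]]}}

```text
time_s: 10.18
tool_pos: [394.4, -153.9, 111.1]
ee_rot: [0.267, 3.117, 0.007]
force: [0.1, -0.5, -0.3]
grip_width: 55.7
```

Run:
```python
from h import *
rem((398.5,-143.5,13),-.15)
```

```text
t 10.175 pos [ 394.4 -153.9  111.1] yaw -0.171 F [ 0.1 -0.5 -0.3] w 55.7
offset cm (current axes) [-0.1   1.04  9.82] rot [ 0.005  0.013 -0.021]
```

Emit:
{"api": "move_arm", "payload": {"offset": [[-0.1, 1, 2], [0, 0, 2], [0, 0, 0]], "rot": [[0.005, 0.013, -0.02], [0, 0, 0], [0, 0, 0]]}}

```text
time_s: 10.55
tool_pos: [397.6, -145.1, 72.4]
ee_rot: [0.239, 3.131, 0.001]
force: [1.2, -0.8, 0.3]
grip_width: 56.0
```

Run:
```python
from h import *
rem((398.5,-143.5,13),-.15)
```

```text
t 10.55 pos [ 397.6 -145.1   72.4] yaw -0.153 F [ 1.2 -0.8  0.3] w 56.0
offset cm (current axes) [-0.06  0.17  5.94] rot [ 0.001  0.002 -0.003]
```

Emit:
{"api": "move_arm", "payload": {"offset": [[0, 0, 2.5], [0, 0, 2.5], [0, 0, 0.9], [0, 0, 0.2]], "rot": [[0, 0, 0], [0, 0, 0], [0, 0, 0], [0, 0, 0]]}}

```text
time_s: 11.05
tool_pos: [400.8, -145.5, 14.7]
ee_rot: [0.239, 3.125, 0.002]
force: [-0.5, 0.6, -0.3]
grip_width: 54.8
```

Run:
```python
from h import *
rem((398.5,-143.5,13),-.15)
```

```text
t 11.05 pos [ 400.8 -145.5   14.7] yaw -0.153 F [-0.5  0.6 -0.3] w 54.8
offset cm (current axes) [0.26 0.16 0.17] rot [ 0.002  0.007 -0.003]
```

Emit:
{"api": "move_arm", "payload": {"offset": [[0, 0.1, 0.1], [0, 0, 0], [0, 0, 0], [0, 0, 0.1]], "rot": [[0, 0.005, 0], [0, 0, 0], [0, 0, 0], [0, 0, 0]], "claw": 1, "squeeze": 25}}

```text
time_s: 11.55
tool_pos: [402.2, -144.5, 14.7]
ee_rot: [0.239, 3.128, 0.004]
force: [-4.8, 0.9, 10.7]
grip_width: 29.4
```

Emit:
{"api": "move_arm", "payload": {"offset": [[-1, 0, 0], [-1, 0, 0], [-1, 0, 0], [0, 0, 0]], "rot": [[0, 0, 0], [0, 0, 0], [0, 0, 0], [0, 0, 0]]}}

```text
time_s: 12.05
tool_pos: [433.6, -149.4, 14.9]
ee_rot: [0.239, 3.127, 0.004]
force: [1.0, 0.4, 2.6]
grip_width: 29.6
```

Run:
```python
from h import *
rem((398.5,-143.5,13),-.15);print(loc(bot.get_state()['tool_pos']))
```

```text
t 12.05 pos [ 433.6 -149.4   14.9] yaw -0.153 F [1.  0.4 2.6] w 29.6
offset cm (current axes) [3.56 0.05 0.17] rot [ 0.003  0.005 -0.002]
[[-163.20230555  -63.50615385   14.86268087]]
```

Emit:
{"api": "move_arm", "payload": {"offset": [[0, 0, 0], [0, 0, 0], [0, 0, -3], [0, 0, -3], [1.8, 0, 0], [1.7, 0, 0], [0, 0, 0]], "rot": [[0, 0, 0], [0, 0, 0], [0, 0, 0], [0, 0, 0], [0, 0, 0], [0, 0, 0], [0, 0, 0]], "claw": -0.3}}

```text
time_s: 12.92
tool_pos: [396.9, -143.9, 76.7]
ee_rot: [0.239, 3.127, 0.005]
force: [0.8, 0.0, 0.1]
grip_width: 55.4
```

Emit:
{"api": "move_arm", "payload": {"offset": [[0, 0, 0], [0, 0, 0], [0, 0, 0], [0, 0, 0]], "rot": [[0, 0, 0], [0, 0, 0], [0, 0, 0], [0, 0, 0]], "claw": 1}}

```text
time_s: 13.42
tool_pos: [398.3, -144.1, 76.6]
ee_rot: [0.239, 3.127, 0.004]
force: [-1.1, -0.5, 0.2]
grip_width: 0.0
```

Run:
```python
from h import *
s=bot.get_image('scene');t=bot.get_image('top')
rem(wor(-197,-62.5,20),-.15);print(loc(bot.get_state()['tool_pos']))
crop('scene',205,150,340,235,5.9,'s11c.png',s,1.5)
cv2.imwrite('pics/t11.png',t)
crop('top',355,155,415,235,7,'t11c.png',t,1.6)
```

```text
t 13.525 pos [ 398.2 -144.    76.6] yaw -0.152 F [ 0.4 -0.4 -0.7] w 0.1
offset cm (current axes) [-0.18  0.08  5.66] rot [ 0.003  0.005 -0.002]
[[-199.06499183  -63.51094802   76.62628969]]
```

View pics/s11c.png

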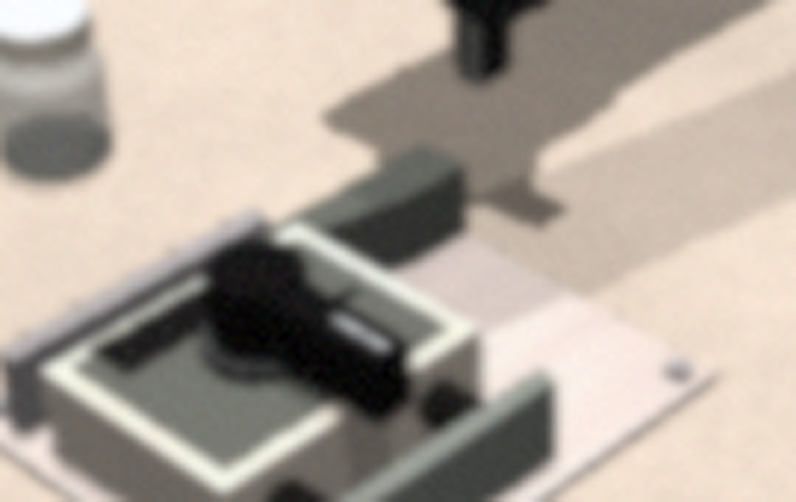

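View pics/t11c.png

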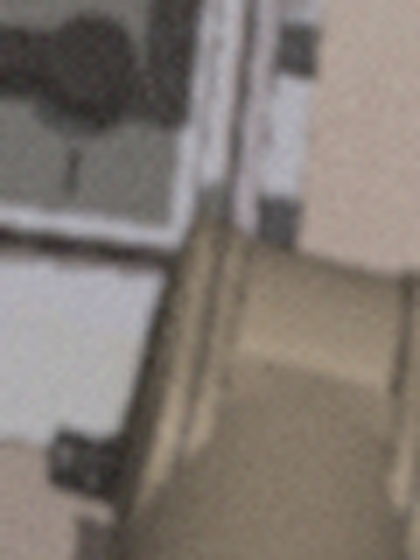

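Emit:
{"api": "move_arm", "payload": {"offset": [[0, 0.1, 2.5], [0, 0, 2.2], [0, 0, 1], [0, 0, 0]], "rot": [[0, 0.005, 0], [0, 0, 0], [0, 0, 0], [0, 0, 0]]}}

```text
time_s: 14.02
tool_pos: [399.4, -143.0, 18.8]
ee_rot: [0.239, 3.131, 0.004]
force: [-0.1, -0.1, 0.5]
grip_width: -0.1
```

Run:
```python
from h import *
rem(wor(-197,-62.5,15),-.15);print(loc(bot.get_state()['tool_pos']))
```

```text
t 14.025 pos [ 399.4 -143.    18.8] yaw -0.152 F [-0.1 -0.1  0.5] w -0.1
offset cm (current axes) [-0.1  -0.02  0.38] rot [ 0.003  0.001 -0.002]
[[-197.97997991  -62.27556745   18.75417295]]
```

Emit:
{"api": "move_arm", "payload": {"offset": [[-1, 0, 0.3], [-1, 0, 0], [-0.8, 0, 0]], "rot": [[0, 0, 0], [0, 0, 0], [0, 0, 0]]}}

```text
time_s: 14.4
tool_pos: [429.3, -147.6, 16.9]
ee_rot: [0.239, 3.13, 0.005]
force: [-5.0, -0.6, 1.1]
grip_width: 0.2
```

```bash
cat > f.py <<'E'
from h import *
st=bot.get_state();F=np.array(st['force']);c,s=np.cos(YAW),np.sin(YAW)
print(st['time_s'],loc(st['tool_pos']).round(1),'Floc',(c*F[0]+s*F[1]).round(1),(-s*F[0]+c*F[1]).round(1),F[2].round(1))
E
python3 f.py
```

```text
14.4 [[-167.8  -62.4   16.9]] Floc -4.8 -1.4 1.1
```

Emit:
{"api": "move_arm", "payload": {"offset": [[-0.4, 0, 0]], "rot": [[0, 0, 0]]}}

```text
time_s: 14.52
tool_pos: [433.0, -148.5, 16.8]
ee_rot: [0.239, 3.131, 0.005]
force: [-5.0, -2.2, 0.4]
grip_width: 0.2
```

```bash
python3 f.py
```

```text
14.525 [[-164.   -62.8   16.8]] Floc -4.6 -3.0 0.4
```

Emit:
{"api": "move_arm", "payload": {"offset": [[-0.4, 0, 0]], "rot": [[0, 0, 0]]}}

```text
time_s: 14.65
tool_pos: [436.3, -149.5, 16.5]
ee_rot: [-0.24, -3.131, -0.005]
force: [-4.8, -1.1, 1.0]
grip_width: -0.1
```

```bash
python3 f.py
```

```text
14.65 [[-160.6  -63.2   16.5]] Floc -4.6 -1.8 1.0
```

Emit:
{"api": "move_arm", "payload": {"offset": [[-0.5, 0, 0], [-0.5, 0, 0]], "rot": [[0, 0, 0], [0, 0, 0]]}}

```text
time_s: 14.9
tool_pos: [443.9, -150.8, 15.8]
ee_rot: [-0.241, -3.125, -0.007]
force: [-9.9, 2.0, 4.5]
grip_width: -0.0
```

```bash
python3 f.py
python3 - <<'E'
from h import *
s=bot.get_image('scene');t=bot.get_image('top')
cv2.imwrite('pics/s12.png',s);cv2.imwrite('pics/t12.png',t)
crop('scene',225,150,325,225,8,'s12c.png',s,1.5)
crop('top',335,145,405,205,8,'t12c.png',t,1.6)
E
python3 f.py
```

```text
14.9 [[-152.8  -63.3   15.8]] Floc -10.1 0.5 4.5
15.0 [[-152.3  -63.3   15.8]] Floc -4.7 0.2 0.9
```

View pics/s12c.png

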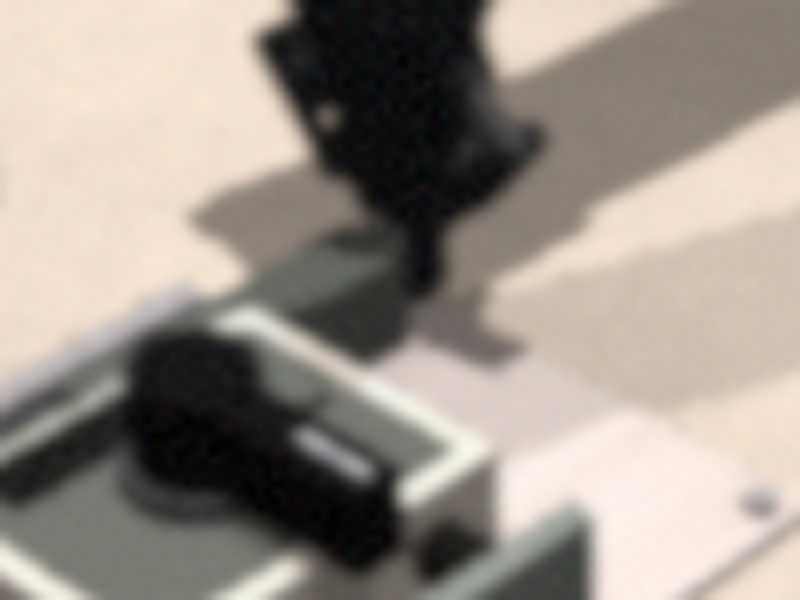

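View pics/t12c.png

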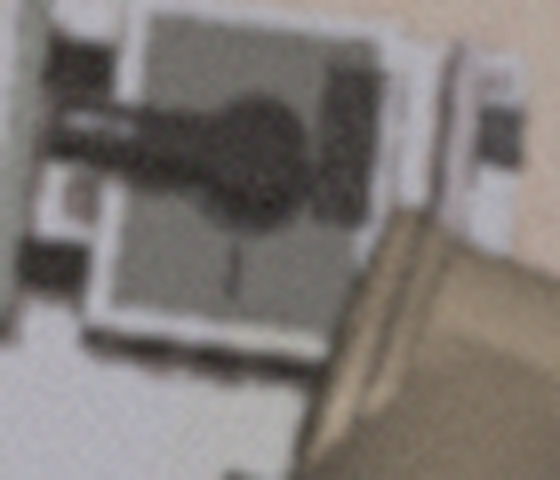

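```bash
cat > disp.py <<'E'
import sys
from h import *
def G(f): return cv2.cvtColor(cv2.imread(f),cv2.COLOR_BGR2GRAY).astype(np.float32)
def shift(a,b,x0,y0,x1,y1):
    w=cv2.createHanningWindow((x1-x0,y1-y0),cv2.CV_32F)
    A=a[y0:y1,x0:x1];B=b[y0:y1,x0:x1]
    M=np.eye(2,3,dtype=np.float32)
    cc,M=cv2.findTransformECC(A,B,M,cv2.MOTION_TRANSLATION,(3,200,1e-6),None,3)
    return M[:,2].round(2),round(cc,4)
a=G(sys.argv[1]);b=G(sys.argv[2])
n=sys.argv[3]
if n=='top': boxes={'unit':(350,150,378,184),'wall':(330,144,340,190),'tray':(324,196,350,222)}
else: boxes={'unit front':(213,212,240,250),'unitcorner':(222,222,252,246),'panel':(222,210,250,232),'wall':(255,212,300,262)}
for k,v in boxes.items(): print(k,*shift(a,b,*v))
E
python3 disp.py pics/t10.png pics/t12.png top; python3 disp.py pics/t0.png pics/t10.png top 2>/dev/null;python3 disp.py pics/top0.png pics/t10.png top
python3 disp.py pics/scene0.png pics/s12.png scene;python3 disp.py pics/scene0.png pics/s10.png scene
python3 - <<'E'
from h import *
for n in('top','scene'):
  print(n,[ (proj(n,[wor(0,y,56)])[0]).round(2) for y in(0,5)])
E
```

```text
unit [-0.89 -0.11] 0.9901
wall [-0.02 -0.02] 0.9989
tray [-1.19 -1.03] 0.5861
unit [-0.02  0.01] 0.998
wall [0.06 0.05] 0.9979
tray [-0.62  0.78] 0.6341
unit front [0.68 0.42] 0.9479
unitcorner [0.78 0.52] 0.9985
panel [0.67 0.4 ] 0.9606
wall [0.17 0.01] 0.9948
unit front [0.03 0.03] 0.9999
unitcorner [-0.02  0.  ] 0.9999
panel [0.   0.01] 0.9999
wall [ 0.01 -0.01] 0.9999
top [array([365.56, 166.48]), array([364.09, 166.27])]
scene [array([248.86, 208.9 ]), array([250.16, 209.71])]
```

Both views show the unit shifted about 3.0 mm: 0.89 px in the top view and 0.78 px in the scene view. I'll push about 7 mm further, for roughly 4.5 mm.

Emit:
{"api": "move_arm", "payload": {"offset": [[-0.4, 0, 0], [-0.4, 0, 0]], "rot": [[0, 0, 0], [0, 0, 0]]}}

```text
time_s: 15.25
tool_pos: [448.9, -151.4, 14.8]
ee_rot: [-0.241, -3.118, -0.009]
force: [-11.5, 2.7, 5.5]
grip_width: 0.0
```

```bash
python3 f.py
python3 - <<'E'
from h import *
s=bot.get_image('scene');t=bot.get_image('top')
cv2.imwrite('pics/s13.png',s);cv2.imwrite('pics/t13.png',t)
E
python3 f.py;python3 disp.py pics/t10.png pics/t13.png top;python3 disp.py pics/scene0.png pics/s13.png scene
```

```text
15.25 [[-147.9  -63.2   14.8]] Floc -11.8 0.9 5.5
15.35 [[-147.5  -63.2   14.8]] Floc -7.8 -0.2 2.9
unit [-1.14 -0.17] 0.9738
wall [-0.01 -0.02] 0.9982
tray [-0.73 -1.25] 0.3527
unit front [1.19 0.75] 0.9943
unitcorner [1.05 0.74] 0.9976
panel [0.93 0.62] 0.9976
wall [ 0.26 -0.01] 0.9868
```

Emit:
{"api": "move_arm", "payload": {"offset": [[-0.4, 0, 0]], "rot": [[0, 0, 0]]}}

```text
time_s: 15.48
tool_pos: [451.0, -151.6, 14.2]
ee_rot: [-0.241, -3.114, -0.01]
force: [-11.9, 2.2, 6.3]
grip_width: 0.1
```

Emit:
{"api": "move_arm", "payload": {"offset": [[1.5, 0, 0], [2, 0, -1], [0, 0, -4], [0, 0, -4], [0, 0, 0]], "rot": [[0, 0, 0], [0, 0, 0], [0, 0, 0], [0, 0, 0], [0, 0, 0]]}}

```text
time_s: 16.1
tool_pos: [419.8, -146.8, 108.2]
ee_rot: [-0.241, -3.118, -0.01]
force: [1.1, 0.7, -0.5]
grip_width: -0.0
```

```bash
python3 f.py
python3 - <<'E'
from h import *
s=bot.get_image('scene');t=bot.get_image('top')
cv2.imwrite('pics/s14.png',s);cv2.imwrite('pics/t14.png',t)
crop('scene',205,150,340,235,5.9,'s14c.png',s,1.5)
rem(wor(0,0,100),-.15)
E
python3 disp.py pics/t10.png pics/t14.png top;python3 disp.py pics/scene0.png pics/s14.png scene
```

```text
16.1 [[-177.3  -63.   108.2]] Floc 1.0 0.8 -0.5
t 16.2 pos [ 418.  -146.4  105.7] yaw -0.154 F [-0.7  0.1 -0.2] w 0.1
offset cm (current axes) [-17.89   6.35   0.25] rot [ 0.005 -0.019 -0.004]
unit [-1.29 -0.22] 0.9432
wall [ 0.01 -0.05] 0.9982
tray [-0.17 -0.82] 0.5244
unit front [1.35 0.87] 0.9756
unitcorner [1.21 0.83] 0.9904
panel [1.22 0.79] 0.9925
wall [0.29 0.  ] 0.985
```

View pics/s14c.png

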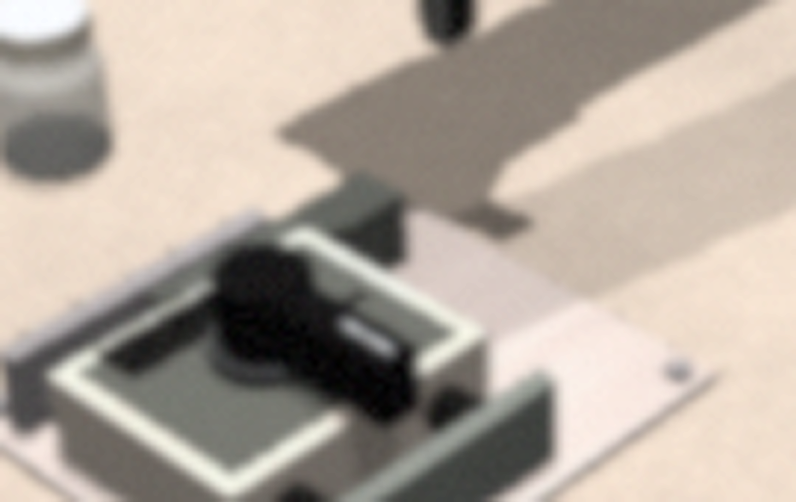

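Run:
```python
from h import *
import h
np.set_printoptions(precision=1,suppress=True)
t=cv2.imread('pics/top0.png');s=cv2.imread('pics/scene0.png')
h.O=np.array([605,-113.8])
def dark(n,im,box,th,name):
    x0,y0,x1,y1=box;f=8
    g=cv2.resize(cv2.cvtColor(im[y0:y1,x0:x1],cv2.COLOR_BGR2GRAY),None,fx=f,fy=f,interpolation=cv2.INTER_CUBIC)
    c=cv2.resize(im[y0:y1,x0:x1],None,fx=f,fy=f,interpolation=cv2.INTER_CUBIC); c=np.clip(c.astype(float)*3,0,255).astype(np.uint8)
    m=cv2.inRange(g,0,th); cs=cv2.findContours(m,0,1)[0]; cv2.drawContours(c,cs,-1,(0,0,255),1); cv2.imwrite('pics/'+name,c)
dark('top',t,(335,145,390,190),52,'hd_t.png')
dark('scene',s,(200,180,290,235),40,'hd_s.png')
```

```text
(no output)
```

View pics/hd_t.png

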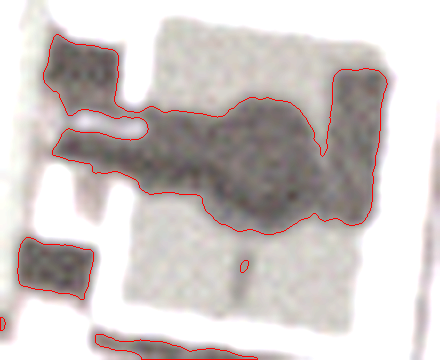

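View pics/hd_s.png

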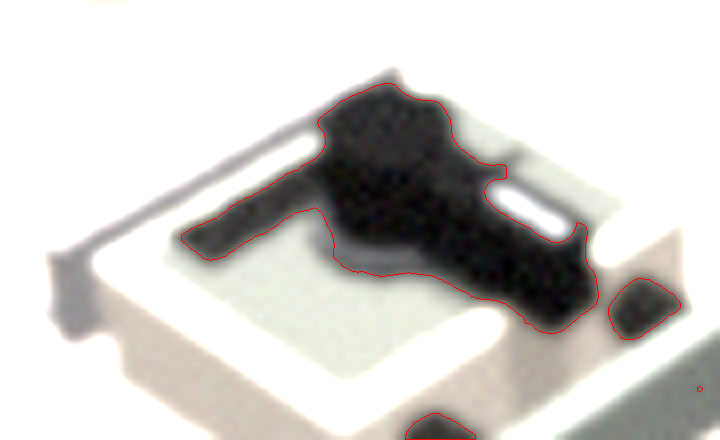

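Run:
```python
from h import *
import h
np.set_printoptions(precision=1,suppress=True)
h.O=np.array([605,-113.8])
T=lambda l:[(335+(a+.5)/8-.5,145+(b+.5)/8-.5) for a,b in l]
S=lambda l:[(200+(a+.5)/8-.5,180+(b+.5)/8-.5) for a,b in l]
print('top: +x edge',loc(onz('top',T([(145,109),(220,117)]),98)),'label',loc(onz('top',T([(105,127)]),98)),'hub ctr',loc(onz('top',T([(265,153)]),98)),'tip',loc(onz('top',T([(55,150)]),98)))
print('bottom -x edge z64',loc(onz('top',T([(140,190),(205,193)]),64)))
h.O=np.array([604.5,-111.])
print('scene label',loc(onz('scene',S([(530,210)]),98)),'hub ctr',loc(onz('scene',S([(385,130)]),98)))
print('tip bottom -x?',loc(onz('scene',S([(550,332)]),64)),loc(onz('scene',S([(597,295)]),64)),loc(onz('scene',S([(585,228)]),98)))
```

```text
top: +x edge [[ 9.1 50.7 98. ]
 [10.2 19.7 98. ]] label [[-0.9 66.  98. ]] hub ctr [[-2.4 -0.5 98. ]] tip [[-13.6  85.   98. ]]
bottom -x edge z64 [[-16.   47.2  64. ]
 [-13.4  20.1  64. ]]
scene label [[-2.4 64.1 98. ]] hub ctr [[ 0.   0.4 98. ]]
tip bottom -x? [[ 6.5 79.9 64. ]] [[-15.9  77.5  64. ]] [[-7.6 82.9 98. ]]
```

Emit:
{"api": "move_arm", "payload": {"offset": [[0, 0, -3], [-4.2, 2.6, 0], [-4.2, 2.6, 0], [-4.2, 2.6, 0], [-4.2, 2.6, 0], [-4.2, 2.6, 0], [0, 0, 0]], "rot": [[0.005, -0.019, 0], [0, 0, 0], [0, 0, 0], [0, 0, 0], [0, 0, 0], [0, 0, 0], [0, 0, 0]]}}

```text
time_s: 17.08
tool_pos: [650.9, -45.9, 126.4]
ee_rot: [-0.24, -3.124, -0.002]
force: [0.5, -0.7, 0.0]
grip_width: 0.1
```

```bash
python3 f.py
python3 - <<'E'
from h import *
rem(wor(32,69,120),-.15)
s=bot.get_image('scene');crop('scene',205,130,340,235,5.7,'s15c.png',s,1.5)
E
```

```text
17.075 [[ 36.2  71.3 126.4]] Floc 0.6 -0.6 0.0
t 17.075 pos [650.9 -45.9 126.4] yaw -0.154 F [ 0.5 -0.7  0. ] w 0.1
offset cm (current axes) [ 0.41 -0.24  0.64] rot [ 0.001 -0.008 -0.004]
```

View pics/s15c.png

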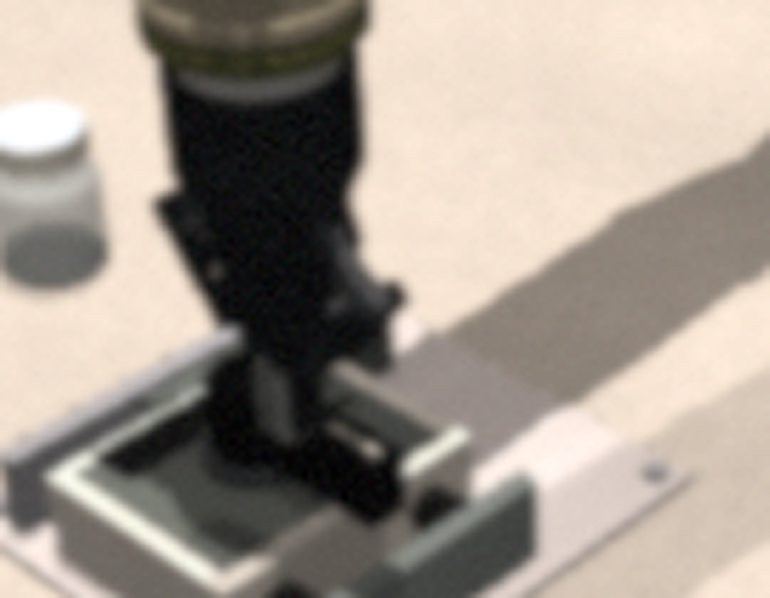

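Emit:
{"api": "move_arm", "payload": {"offset": [[0.1, -0.2, 2], [0, 0, 2], [0, 0, 0.8], [0, 0, 0]], "rot": [[0, -0.008, 0], [0, 0, 0], [0, 0, 0], [0, 0, 0]]}}

```text
time_s: 17.62
tool_pos: [645.2, -52.2, 74.7]
ee_rot: [-0.249, -3.127, 0.002]
force: [0.1, 0.3, 0.3]
grip_width: 0.2
```

```bash
python3 f.py
python3 - <<'E'
from h import *
s=bot.get_image('scene');crop('scene',205,130,340,235,5.7,'s16c.png',s,1.5)
E
```

```text
17.625 [[31.5 64.3 74.7]] Floc 0.1 0.3 0.3
```

View pics/s16c.png

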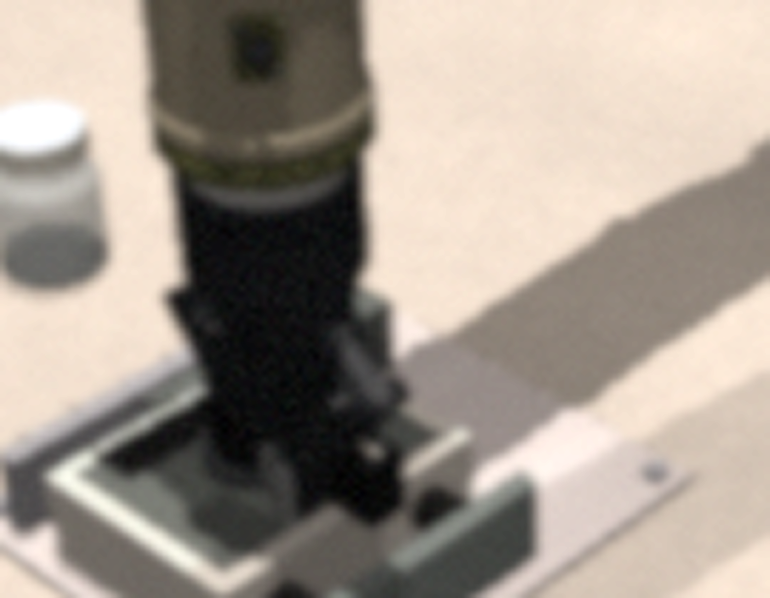

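Emit:
{"api": "move_arm", "payload": {"offset": [[1.2, 0.3, 0], [1.2, 0.3, 0], [1.2, 0.3, 0], [1.2, 0.1, 0]], "rot": [[0, 0, 0], [0, 0, 0], [0, 0, 0], [0, 0, 0]]}}

```text
time_s: 18.18
tool_pos: [607.7, -38.1, 80.7]
ee_rot: [0.251, 3.109, -0.008]
force: [11.9, -2.8, -2.8]
grip_width: -0.1
```

```bash
python3 f.py
python3 - <<'E'
from h import *
s=bot.get_image('scene');crop('scene',205,130,340,235,5.7,'s17c.png',s,1.5)
E
python3 f.py
```

```text
18.175 [[-7.8 72.6 80.7]] Floc 12.2 -1.0 -2.8
18.225 [[-8.8 72.7 80.8]] Floc 9.5 -1.7 -1.4
```

View pics/s17c.png

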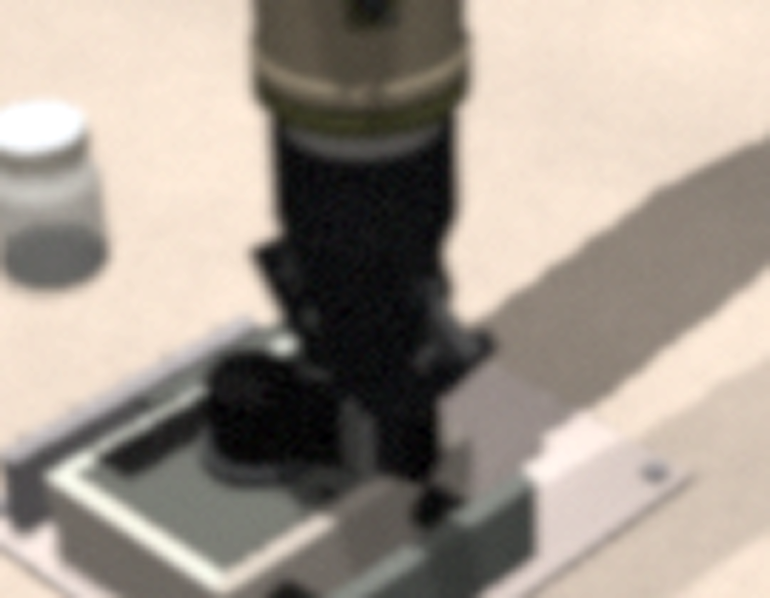

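Emit:
{"api": "move_arm", "payload": {"offset": [[1, 0, 0.2], [1, -0.2, 0.2], [0.9, -0.4, 0.2], [0.9, -0.6, 0.1]], "rot": [[0, 0.01, 0], [0, 0.01, 0], [0, 0, 0], [0, 0, 0]]}}

```text
time_s: 18.73
tool_pos: [574.6, -42.9, 80.7]
ee_rot: [0.247, 3.106, -0.002]
force: [0.5, -0.4, 0.7]
grip_width: -0.2
```

```bash
python3 f.py
python3 - <<'E'
from h import *
s=bot.get_image('scene');crop('scene',205,130,340,235,5.7,'s18c.png',s,1.5)
E
python3 f.py
```

```text
18.725 [[-39.7  62.9  80.7]] Floc 0.6 -0.3 0.7
18.775 [[-41.2  61.6  80.3]] Floc 0.4 -1.1 0.1
```

View pics/s18c.png

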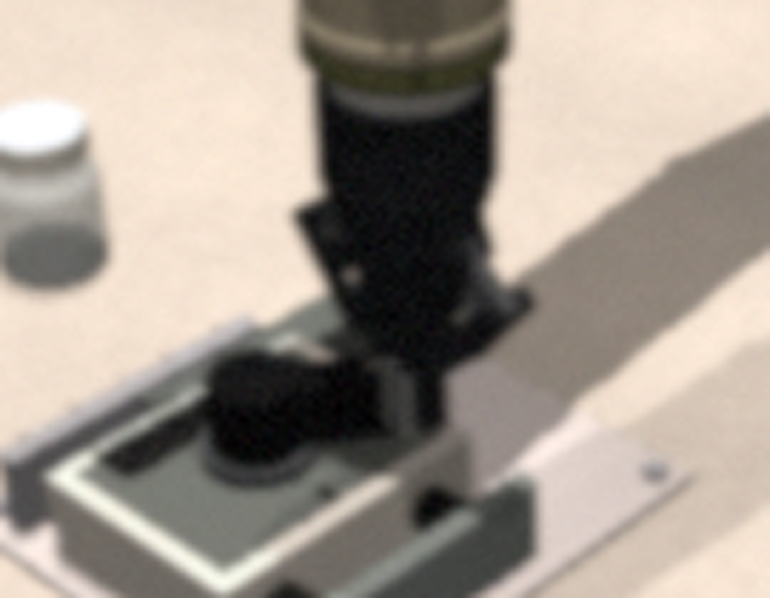

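Emit:
{"api": "move_arm", "payload": {"offset": [[0.8, -0.6, 0], [0.7, -0.7, 0.2], [0.5, -0.8, 0.2], [0.4, -0.8, 0]], "rot": [[0, 0, 0], [0, 0, 0], [0, 0, 0], [0, 0, 0]]}}

```text
time_s: 19.27
tool_pos: [541.7, -70.0, 75.1]
ee_rot: [0.249, 3.109, -0.002]
force: [0.3, -0.1, 0.2]
grip_width: 0.2
```

```bash
python3 f.py
python3 - <<'E'
from h import *
s=bot.get_image('scene');crop('scene',205,130,340,235,5.7,'s19c.png',s,1.5)
E
python3 f.py
```

```text
19.275 [[-68.3  31.2  75.1]] Floc 0.3 -0.1 0.2
19.325 [[-68.7  29.8  75.2]] Floc 0.5 -1.6 -0.5
```

View pics/s19c.png

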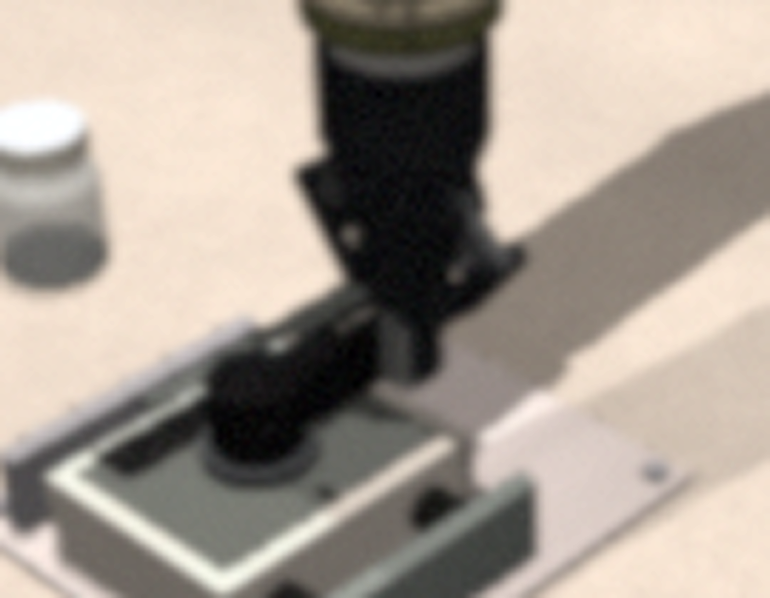

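Emit:
{"api": "move_arm", "payload": {"offset": [[0, -0.4, 0]], "rot": [[0, 0, 0]]}}

```text
time_s: 19.45
tool_pos: [540.6, -74.8, 75.2]
ee_rot: [0.251, 3.109, -0.001]
force: [4.5, 15.7, -1.4]
grip_width: 0.3
```

```bash
python3 f.py
```

```text
19.45 [[-68.6  26.3  75.2]] Floc 2.1 16.2 -1.4
```

Emit:
{"api": "move_arm", "payload": {"offset": [[0, -0.4, 0]], "rot": [[0, 0, 0]]}}

```text
time_s: 19.58
tool_pos: [540.6, -74.9, 75.3]
ee_rot: [0.246, 3.109, 0.006]
force: [0.6, 20.2, 1.5]
grip_width: 0.1
```

```bash
python3 f.py
```

```text
19.575 [[-68.5  26.2  75.3]] Floc -2.4 20.1 1.5
```

Stop contact: 16–20 N with no further motion. I'll retreat and check.

Emit:
{"api": "move_arm", "payload": {"offset": [[0, 1.5, 0], [0, 3, -3], [0, 4, -4], [0, 6, 0], [0, 6, 0], [0, 6, 0], [0, 0, 0]], "rot": [[0, 0, 0], [0, 0, 0], [0, 0, 0], [0, 0, 0], [0, 0, 0], [0, 0, 0], [0, 0, 0]]}}

```text
time_s: 20.45
tool_pos: [583.1, 198.2, 149.4]
ee_rot: [0.246, 3.107, 0.007]
force: [0.7, -1.1, -0.3]
grip_width: 0.1
```

```bash
python3 f.py
python3 - <<'E'
from h import *
s=bot.get_image('scene');t=bot.get_image('top')
cv2.imwrite('pics/s20.png',s);cv2.imwrite('pics/t20.png',t)
crop('scene',195,165,330,270,5.7,'s20c.png',s,1.6);crop('top',320,135,420,225,6.6,'t20c.png',t,1.6)
E
python3 disp.py pics/t14.png pics/t20.png top;python3 disp.py pics/scene0.png pics/s20.png scene
```

```text
20.45 [[-67.4 302.5 149.4]] Floc 0.8 -0.9 -0.3
unit [1.03 0.43] 0.6403
wall [-0.04  0.02] 0.9972
tray [ 0.02 -0.  ] 0.967
unit front [1.31 0.83] 0.9853
unitcorner [1.19 0.84] 0.992
panel [1.14 0.76] 0.9951
wall [0.31 0.12] 0.864
```

View pics/s20c.png

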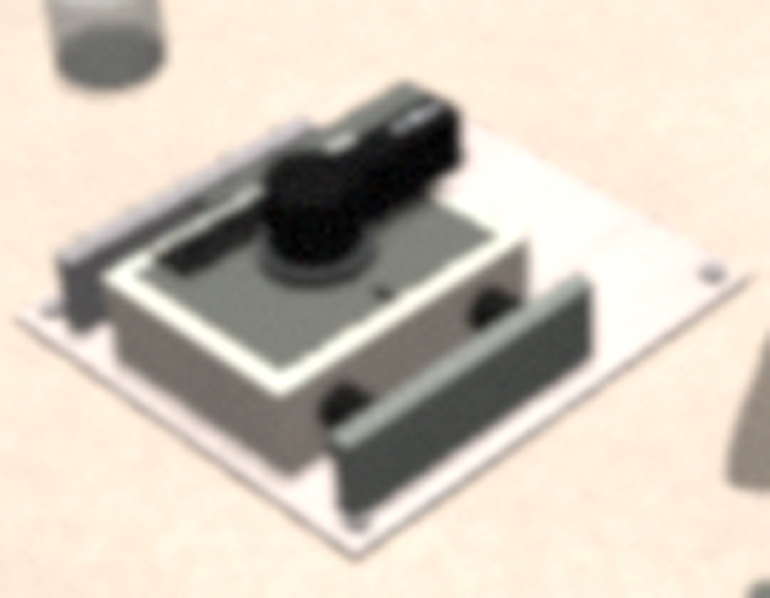

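View pics/t20c.png

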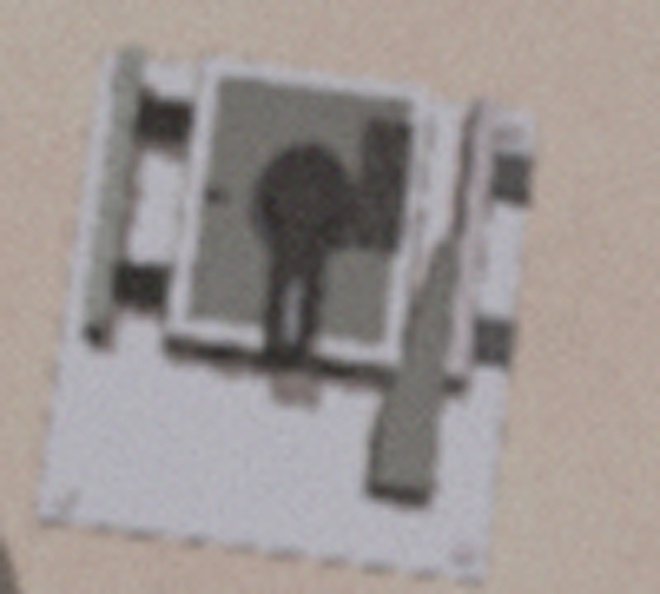

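Run:
```python
from h import *
import h
np.set_printoptions(precision=1,suppress=True)
t=cv2.imread('pics/t20.png');s=cv2.imread('pics/s20.png')
g=cv2.cvtColor(t,cv2.COLOR_BGR2GRAY)
for r in(172,176,180,184,187): print(r,list(range(356,374)),g[r,356:374].tolist())
h.O=np.array([605,-113.8])
T=lambda l:[(320+(a+.5)/6.6-.5,135+(b+.5)/6.6-.5) for a,b in l]
L=loc(onz('top',T([(292,311),(292,285),(291,340)]),98)); print(L)
h.O=np.array([604.5,-111.])
S=lambda l:[(195+(a+.5)/5.7-.5,165+(b+.5)/5.7-.5) for a,b in l]
print(loc(onz('scene',S([(417,116),(395,130),(440,103),(340,140)]),98)),'edge',loc(onz('scene',S([(458,118)]),98)))
print(loc(onz('scene',S([(345,180),(458,165)]),64)))
```

```text
172 [356, 357, 358, 359, 360, 361, 362, 363, 364, 365, 366, 367, 368, 369, 370, 371, 372, 373] [73, 72, 71, 64, 54, 40, 37, 39, 37, 41, 37, 34, 39, 43, 44, 47, 52, 58]
176 [356, 357, 358, 359, 360, 361, 362, 363, 364, 365, 366, 367, 368, 369, 370, 371, 372, 373] [73, 72, 71, 67, 56, 39, 39, 40, 41, 40, 39, 34, 46, 58, 69, 72, 70, 68]
180 [356, 357, 358, 359, 360, 361, 362, 363, 364, 365, 366, 367, 368, 369, 370, 371, 372, 373] [70, 70, 74, 64, 53, 38, 46, 60, 71, 53, 38, 40, 47, 62, 68, 70, 72, 72]
184 [356, 357, 358, 359, 360, 361, 362, 363, 364, 365, 366, 367, 368, 369, 370, 371, 372, 373] [94, 93, 91, 74, 47, 38, 47, 64, 73, 51, 35, 40, 57, 70, 69, 71, 72, 70]
187 [356, 357, 358, 359, 360, 361, 362, 363, 364, 365, 366, 367, 368, 369, 370, 371, 372, 373] [73, 82, 87, 77, 44, 37, 39, 41, 41, 36, 47, 67, 88, 104, 108, 104, 107, 105]
[[-64.4   4.6  98. ]
 [-51.3   6.2  98. ]
 [-79.    3.2  98. ]]
[[-67.    2.7  98. ]
 [-52.6   3.5  98. ]
 [-81.4   2.9  98. ]
 [-30.5  -9.   98. ]] edge [[-78.6  17.6  98. ]]
[[-41.2 -20.8  64. ]
 [-84.8   9.2  64. ]]
```

Run:
```python
from workcell import bot
print(bot.close_job())
```

```text
the job is handed in; nothing more can be done
None
```

I handed the job in at about 20.6 s of the 72 s allowed; no verdict was reported.

**What I did:**
- **Wedge placement:** I gripped the smaller grey wedge by its head. My first attempt to lower it into the gap from above caught on an edge of the unit or fence and tipped it up in the grip. I set it down flat on the tray in front of the mouth and measured it from the top camera. Then I regripped it, slid the nose in, let go and pushed the butt with shut fingers, at up to about 12 N.
- **Handle:** With the wedge released, I pushed the lever round with shut fingers. I followed it to its stop, where it took 16–20 N without moving further, then backed off.

**Last checks:**

| Check | Result |
|---|---|
| Unit press with the wedge let go, before turning the handle | 4.4 mm (top camera), 4.6 mm (scene camera) |
| Unit press after turning the handle | about 4.5 mm (scene camera only) |
| Lever direction | along the tray's -x, within about 2° |
| Wedge | flat and straight in the gap |
| Robot | clear of everything |

- **One check failed:** the top camera's press measurement after the turn was unusable, because the moved lever spoiled the image match.
- **The cameras disagreed a little:** tray positions differed by about 4 mm in y between them. I used the scene camera for absolute positions and measured the gap within the top view alone.
- **Not measured:** I did not measure the jar, dishes or tube rack at the end. I never took the gripper near them, and the jar looked unmoved in the pictures that showed it.

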